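Load the sample tins into an indexing tin reader and start it

ROBOT

A 6-joint arm with a two-finger parallel gripper is mounted at the origin on the work surface. World frame = base frame: x ahead of the robot, y to its left, z up, the work surface at z = 0. Lengths are in m, angles in rad, forces in N, time in s.
With the tool pointing down it reaches from about 0.35 to 0.85 m from the base axis. Payload 8.1 kg.
Tool frame: the origin (TCP) lies on the centre line of the jaws, within the pads' length; the fingertips stand robot.tips_ahead ahead of it and the grasp point (between the pads) lies 6 mm ahead of it (robot.tips_ahead is the distance from the TCP to the fingertips, in m); z points along the fingers, y is the line along which they close (so a half turn about z gives the same grasp; the last joint's range is limited). The gripper opens to 93 mm and grips with 3 to 60 N. Pads are 15 mm wide; open, the fingers measure 128 mm over their backs; the gripper's body (75 mm by 188 mm) begins 65 mm behind the grasp point.
Start: joints at [1.089, 0.13, 1.488, -0, 1.523, -0.085], TCP at [0.232, 0.553, 0.244] pointing down, gripper open.
Joint ranges: [-2.96, 2.96], [-0.89, 2.26], [0.02, 2.5], [-1.34, 4.48], [0, 2.73], [-2.66, 2.66]. Speed limits (rad/s): [2.39, 2.39, 2.79, 3.14, 3.14, 3.14].

INTERFACE

Orientations are given as a rotation vector (axis times angle).
In Python, from plant import robot gives the robot as it stands.
- The arm moves only by the tool apply_moves, never from a script. Its arguments are lists of equal length, an entry for each row: "delta_pos": the shift along the tool's x, y, z in cm, a list of three; "twist": the turn about the tool's z in rad. A call has 1 to 8 rows; each row shifts and turns the commanded pose from where the row before left it, along the tool's axes as they then stand; what a row does not reach is not made up. A row lasts 1/8 s, in which the tool goes at most 62.5 mm and 10.7 degrees, less where a joint would pass 70% of its speed; a pose out of reach is approached as far as the arm can. A call with a gripper value outside its range is refused whole. "gripper" is the finger opening in cm, from 0 to 9.3, set as the call begins (left out, the last holds). The fingers move at their own pace and stop on an object; "squeeze" is the grip in N (left out, the last holds). Time passes only in rows, so rows that do not move let the fingers close. It gives the time, the measured TCP pose, the force, the opening and the grip force at its end, in the units of the state.
- robot.read_state(): the state, without advancing time (a new reading comes with each control period).
- robot.read_camera(name): name is "scene" or "top" or "wrist"; returns a dict with "frame" (400x640x3 uint8, red, green, blue), "vertical_fov" (degrees; the focal length in pixels is half the picture's height over the tangent of half this angle, whatever the lens; pixels are square), "cx", "cy" (the principal point, pixels), "k1" (the pictures are not rectified: a ray, as slopes to the right and down, at radius r is drawn at 1 + k1 r^2 times it, then the intrinsics apply), "R" (3x3) and "t" (3): a world point X has camera coordinates R X + t. Camera axes: x right, y down, z forward; pixel columns grow to the right and rows downward; lengths in m; the calibration is good to about 2 mm. A picture is of the moment at which its call begins. There is no depth.
- robot.close_job(): hands the job in; it is judged then, once.
The state is a dict: "t": time; "q": joint angles; "dq": joint speeds; "joint_torque": joint torques, N m; "tool_pos": TCP position; "orientation": TCP orientation; "force": force on the tool from outside, world axes, zero at the start; "wrist_torque": the same for the moment, N m; "opening": finger opening in m; "gripper_force": force on a finger pad.
Only numpy, scipy, OpenCV 4.12 (cv2) and the standard library are available. Lean on these libraries where they do the work, as an engineer would, in place of code of your own. Each camera call takes 0.05 s, during which the arm holds its last target. There are 200 camera calls.

TASK

Load all the sample tins on the bench into the rotary tin reader: stand each one in a nest of its own at the open loading window, and after each tin click the table round with the black bar knob, so that the tin goes under the clear guard and an empty nest comes to the window. When the last tin is under the guard too and the table rests in a click with an empty nest at the window, slide the shutter fully closed over the window, and only then press the start button fully down and release it. Leave the jug, the bowl and the scoop alone.

Things in the scene. Friction and masses are not known exactly. Their poses are not given: they have to be found in the camera images.
- machine: the tin reader, fixed to the bench: a blue plinth 310 x 310 mm, 34 mm high, with a round aluminium rotary table (radius 143 mm, top 54 mm above the bench) under a clear guard. Origin on the table's axis at bench height; -x is the front (loading side, towards the robot), z up. Six nests 60 degrees apart lie on a circle of 105 mm radius
- window (a point): centre of the nest place at the loading window, on the table's top, 54 mm high, at x = -105 mm, y = 0 of the machine (same axes). At every click a nest stands exactly here. A nest is the space between 4 round-topped pegs (8 mm thick, 12 mm tall, 36.5 mm from its centre, at 45 degrees to the radial line); a tin has about 3.5 mm play all round
- guard_edge (a point): middle of the front edge of the clear guard's roof, 150 mm high, at x = -60 mm of the machine. The guard (roof and walls) covers the machine from here back, 310 mm wide; the loading window is in front of it. A black cylinder 60 mm wide, up to 200 mm high, stands on the roof at x = 105 mm
- rail (a point): middle of the shutter's front rail: a bar 8 mm thick along y from -155 to 205 mm at x = -161 mm of the machine, top 152 mm high, on a post at each end; from each post a cross bar 8 to 10 mm wide runs back to the guard
- carousel (a joint): angle of the rotary table with its knob, rad, counterclockwise from above positive; turns both ways, no stop within 11 rad of zero. Clicks (spring detents) lie at multiples of pi/3 (1.047), where a nest stands at the window; between clicks the spring resists with up to about 0.3 N m, then pulls the table into the nearest click when released. It starts in a click
- knob_grip (a point): point on the table's axis, 190 mm above the bench, at the height to grip the knob: an upright black bar above the guard's roof, 85 mm long, 22 mm thick, from 168 to 208 mm high. It turns with the table: x axis along the bar's length, which lies along the machine's x axis when joint carousel reads 0
- shutter (a joint): position of the aluminium sliding shutter in m: 0 = fully closed over the window, up to 0.140 = open (slid along the machine's +y). It starts open (0.11 to 0.14), stays where it is left, and slides with about 1.5 N of friction
- shutter_grip (a point): grip point on the shutter's handle, 177 mm above the bench: an upright black bar 50 mm long along the machine's x, 14 mm thick along its y, from 157 to 187 mm high, on the shutter plate, which is 92 mm (x) by 120 mm (y) and 4 mm thick. Axes as the machine's
- start (a joint): travel of the start button in m: 0 = up, 0.006 = fully down; a spring of about 5 N at full travel pushes it back up
- start_top (a point): centre of the top face of the round black start button (32 mm in diameter), facing up, about 77 mm above the bench, on a grey control box 110 x 90 mm and 55 mm high
- tin0: plain steel sample tin with a flat lid, a closed cylinder 58 mm in diameter and 75 mm tall, about 0.16 kg, standing upright on the bench at the start; origin at the centre of its underside, z up through the tin. All tins are alike; some may be absent
- tin1: plain steel sample tin with a flat lid, a closed cylinder 58 mm in diameter and 75 mm tall, about 0.16 kg, standing upright on the bench at the start; origin at the centre of its underside, z up through the tin. All tins are alike; some may be absent
- tin2: plain steel sample tin with a flat lid, a closed cylinder 58 mm in diameter and 75 mm tall, about 0.16 kg, standing upright on the bench at the start; origin at the centre of its underside, z up through the tin. All tins are alike; some may be absent
- tin3: plain steel sample tin with a flat lid, a closed cylinder 58 mm in diameter and 75 mm tall, about 0.16 kg, standing upright on the bench at the start; origin at the centre of its underside, z up through the tin. All tins are alike; some may be absent
- tin4: plain steel sample tin with a flat lid, a closed cylinder 58 mm in diameter and 75 mm tall, about 0.16 kg, standing upright on the bench at the start; origin at the centre of its underside, z up through the tin. All tins are alike; some may be absent
- jug: green plastic jug with a handle, 80 mm wide, 110 mm tall: leave alone; origin under its centre
- bowl: blue bowl 110 mm wide, 50 mm tall: leave alone; origin under its centre
- scoop: steel scoop (spoon) 170 mm long lying on the bench: leave alone; origin under its middle
Mind the look-alikes: they are no part of the job. What is meant by the part that bears start is not purple, and is the smaller of those in its own colour.

How it is judged:
By the outcome, as a careful person would: the job done as asked, in the order asked, and still so for the second after the job is handed in, with the robot touching nothing.
Of tin0, tin1, tin2, tin3, tin4 only 3 to 5 are there at a start; the rules pass over those that are not, and their reading is None.
At some moment in a run one of tin0, tin1, tin2, tin3, tin4 may be knocked a few centimetres aside while the robot is not near it.
It also fails if it takes over 210 s, if anything falls off the work surface, if the arm or the gripper's body presses on something with over 40 N, if the wrist force passes 120 N, or if a joint passes its speed limit or range.

## Working session

There is one attempt and no reset: what is moved stays moved. The work goes in short steps, Python scripts to look and compute and a tool call to move; the robot and the scene stay as the last step left them, time stands still between calls to the robot, and variables do not carry over. Pictures are saved under pics/ and viewed, at most 14 in all, crops included, and the job is handed in when it is done.

Besides the shell and the picture viewer there is one more tool, called after "Call:" by a JSON object that holds its "api" and its "payload", one argument or row to a line. apply_moves: Moves the arm, as the interface text tells. Its arguments: {"type":"object","properties":{"delta_pos":{"type":"array"},"twist":{"type":"array"},"gripper":{"type":"number"},"squeeze":{"type":"number"}},"required":["delta_pos","twist"]}

```bash
mkdir -p pics; ls
cat > h.py <<'E'
import numpy as np, cv2
from scipy.spatial.transform import Rotation as Rn
from plant import robot
def cam(n):
    c=robot.read_camera(n); c['R']=np.array(c['R']);c['t']=np.array(c['t']); return c
def save(c,name,box=None,scale=1):
    f=c['frame'][:,:,::-1]
    if box: x0,y0,x1,y1=box; f=f[y0:y1,x0:x1]
    if scale!=1: f=cv2.resize(f,None,fx=scale,fy=scale,interpolation=cv2.INTER_CUBIC)
    cv2.imwrite('pics/'+name+'.png',f)
def K(c):
    h=c['frame'].shape[0]; f=h/2/np.tan(np.radians(c['vertical_fov'])/2); return f
def proj(c,X):
    p=(c['R']@np.atleast_2d(X).T).T+c['t']; s=p[:,:2]/p[:,2:]; r2=(s**2).sum(1,keepdims=True)
    return s*(1+c['k1']*r2)*K(c)+[c['cx'],c['cy']]
def ray(c,uv):
    d=(np.array(uv,float)-[c['cx'],c['cy']])/K(c); s=d.copy()
    for _ in range(20): s=d/(1+c['k1']*(s**2).sum())
    return -c['R'].T@c['t'], c['R'].T@np.array([s[0],s[1],1])
def onz(c,uv,z):
    o,d=ray(c,uv); return o+d*(z-o[2])/d[2]
def tri(obs):
    A=np.zeros((3,3));b=np.zeros(3);L=[]
    for c,uv in obs:
        o,d=ray(c,uv);d=d/np.linalg.norm(d);P=np.eye(3)-np.outer(d,d);A+=P;b+=P@o;L.append((o,P))
    X=np.linalg.solve(A,b); return X,[float(np.linalg.norm(P@(X-o))) for o,P in L]
E
python3 - <<'E'
from h import *
for n in('scene','top','wrist'):
    c=cam(n); save(c,n+'0'); print(n,c['vertical_fov'],c['cx'],c['cy'],c['k1'],(-c['R'].T@c['t']).round(3),c['R'].round(2).tolist())
    import pickle; pickle.dump({k:c[k] for k in c},open(n+'0.pkl','wb'))
s=robot.read_state();print(s,robot.tips_ahead)
E
```

```text
pics
scene 43.387547383328794 322.99357545430126 196.39145896869152 -0.03970057415873991 [ 1.088 -0.528  1.47 ] [[0.71, 0.7, -0.01], [0.58, -0.6, -0.55], [-0.39, 0.38, -0.84]]
top 55.74561488208052 319.31910796372733 203.5864624496199 -0.026294985825751873 [0.406 0.09  1.357] [[-0.02, -1.0, 0.03], [-1.0, 0.02, -0.04], [0.04, -0.03, -1.0]]
wrist 71.1134821619921 321.54151043259424 203.16202543951084 -0.026588323379461938 [0.164 0.582 0.383] [[0.39, 0.92, -0.0], [0.89, -0.37, 0.26], [0.24, -0.1, -0.96]]
{'t': 0.15, 'q': array([ 1.08859250e+00,  1.30992800e-01,  1.48901616e+00,  2.27656344e-06,
        1.52300134e+00, -8.54043637e-02]), 'dq': array([ 2.65554955e-04, -2.25663829e-03, -4.06463686e-03,  6.85339788e-04,
        1.29896146e-04, -1.71437723e-06]), 'joint_torque': array([ 9.03542532e-04, -5.60468495e+01, -4.92341566e+01,  7.68782012e-02,
        3.04613030e-02, -1.12110602e-04]), 'tool_pos': array([0.23167663, 0.55303507, 0.24283246]), 'orientation': array([-6.19131486e-01, -3.07957275e+00,  2.13647858e-03]), 'force': array([-0.03021888, -0.92095411, -0.90994498]), 'wrist_torque': array([ 0.00875617, -0.0072743 ,  0.01772174]), 'gripper_force': 0.0, 'opening': 0.09306689208671723} 0.025
```

View pics/top0.png

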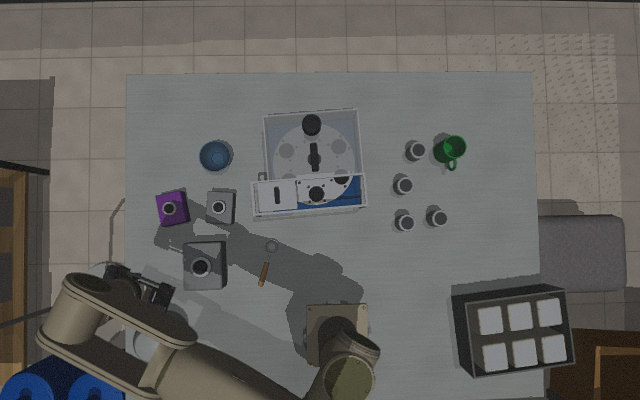

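View pics/scene0.png

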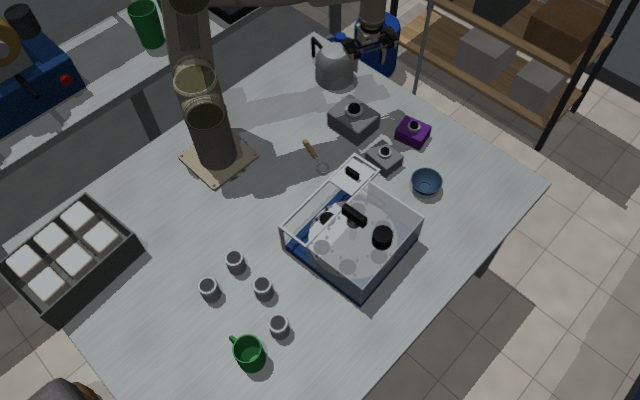

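The top view shows four tins at about (416,151), (403,185), (404,222) and (437,218). There are three button boxes: purple (168,208), small grey (219,207) and large grey (201,266). By the description I choose the small grey one. Next I take close crops.

Run:
```python
from h import *
import pickle
c=pickle.load(open('top0.pkl','rb')); save(c,'topc',(190,100,380,230),4.2)
c=pickle.load(open('scene0.pkl','rb')); save(c,'scenec',(270,90,440,310),2.7)
```

```text
(no output)
```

View pics/topc.png

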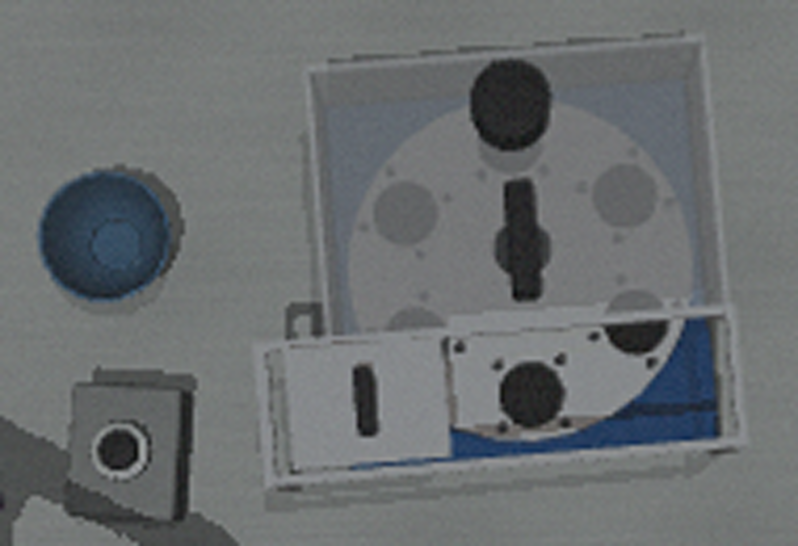

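View pics/scenec.png

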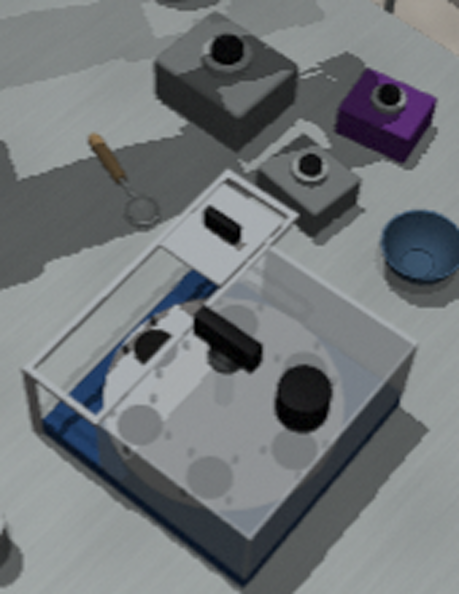

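The crops show the small grey box beside the machine, with its button at crop (121,450), which is top (219,207). All six nests look empty, with the window disc at top (316.7,193.6). Shutter handle is at top (277,195). Now I crop the tins.

Run:
```python
from h import *
import pickle
a=pickle.load(open('top0.pkl','rb')); save(a,'ta',(385,130,465,240),5)
c=pickle.load(open('scene0.pkl','rb')); save(c,'tb',(190,240,300,345),5)
A=cv2.imread('pics/ta.png');B=cv2.imread('pics/tb.png');h=550
cv2.imwrite('pics/tins.png',cv2.resize(np.hstack([A,cv2.copyMakeBorder(B,0,25,0,0,0)]),None,fx=.84,fy=.84))
from scipy.optimize import least_squares
T=[((532,393),(-105,0,54)),((511,98),(105,0,200)),((405,213),(52.5,91,54)),((623,195),(52.5,-91,54)),((523,240),(0,0,208))]
S=[((153,345),(-105,0,54)),((140,424),(-52.5,-91,54)),((210,477),(52.5,-91,54)),((294,451),(105,0,54)),((304,385),(105,0,200)),((229,336),(0,0,208))]
obs=[(a,np.array(p)/4.2+[190,100],np.array(m)/1000) for p,m in T]+[(c,np.array(p)/2.7+[270,90],np.array(m)/1000) for p,m in S]
def W(q,m):
    co,s=np.cos(q[2]),np.sin(q[2]); return np.array([q[0]+co*m[0]-s*m[1],q[1]+s*m[0]+co*m[1],m[2]+(q[3] if len(q)>3 else 0)])
for n in(3,4):
    r=least_squares(lambda q:np.concatenate([proj(k,W(q,m))[0]-p for k,p,m in obs]),[.6,.09,0,0][:n],loss='soft_l1')
    print(r.x.round(4)); print(r.fun.reshape(-1,2).round(1).tolist())
q=r.x[:3]
print('window',W(q,(-.105,0,.054)))
# start button top
print('start',tri([(a,np.array([121,450])/4.2+[190,100]),(c,np.array([311,165])/2.7+[270,90])]))
print('handle',tri([(a,np.array([366,399])/4.2+[190,100]),(c,np.array([224,222])/2.7+[270,90])]))
```

```text
[0.6029 0.0715 0.0717]
[[-0.6, 0.0], [-0.8, -0.5], [-0.6, 0.0], [-0.2, -0.1], [-0.6, -1.2], [0.2, 1.5], [-0.8, 0.5], [-0.8, 0.3], [-0.5, -0.7], [-0.2, 1.1], [-1.0, -2.2]]
[0.603  0.0713 0.072  0.0009]
[[-0.5, -0.0], [-0.7, -0.6], [-0.5, -0.0], [-0.2, -0.2], [-0.5, -1.3], [0.1, 1.4], [-0.8, 0.4], [-0.8, 0.2], [-0.5, -0.8], [-0.2, 1.0], [-1.0, -2.3]]
window [0.49824142 0.06376083 0.054     ]
start (array([0.45846042, 0.39654414, 0.07189915]), [0.002877282208833556, 0.002877282208833582])
handle (array([0.48878054, 0.18975483, 0.18065046]), [0.00277281968786713, 0.002772819687867008])
```

View pics/tins.png

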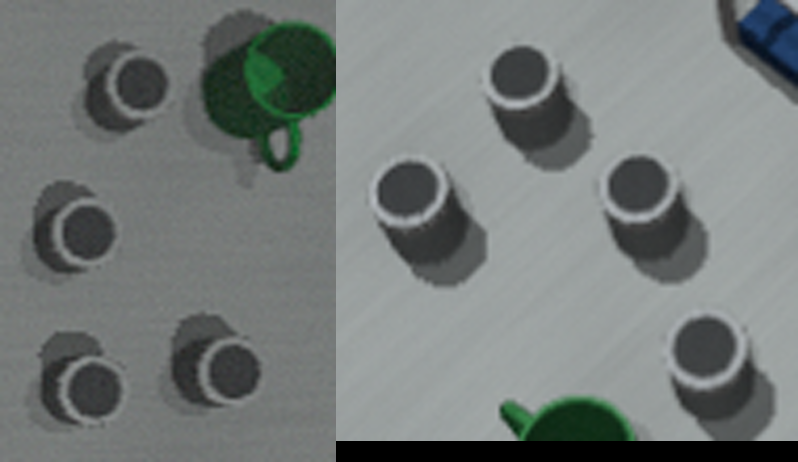

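The crop shows four upright tins. Lid centres in the top part are (137,84), (84,232), (91,389), (231,371), and in the scene part (707,351), (639,187), (521,75), (410,188).

Run:
```python
from h import *
import pickle
a=pickle.load(open('top0.pkl','rb'));c=pickle.load(open('scene0.pkl','rb'))
for n,p,s in [('A',(137,84),(707,351)),('B',(84,232),(639,187)),('C',(91,389),(521,75)),('D',(231,371),(410,188))]:
    u=np.array(p)/4.2+[385,130];v=(np.array(s)-[336,0])/4.2+[190,240]
    X,e=tri([(a,u),(c,v)]); print(n,X.round(4),e, onz(a,u,.075).round(4),onz(c,v,.075).round(4))
```

```text
A [ 0.6441 -0.2891  0.0675] [0.0018795351724271029, 0.0018795351724272386] [ 0.6415 -0.2883  0.075 ] [ 0.6478 -0.2891  0.075 ]
B [ 0.5219 -0.241   0.0696] [0.0015589801404628143, 0.0015589801404627779] [ 0.5203 -0.2408  0.075 ] [ 0.5252 -0.241   0.075 ]
C [ 0.3935 -0.2427  0.0706] [0.0017146208820807277, 0.001714620882080695] [ 0.3923 -0.2428  0.075 ] [ 0.397  -0.2424  0.075 ]
D [ 0.4063 -0.357   0.0745] [0.0022275938870808015, 0.0022275938870808384] [ 0.4047 -0.3586  0.075 ] [ 0.4083 -0.3556  0.075 ]
```

```bash
cat >> h.py <<'E'
def pose():
    s=robot.read_state(); x=Rn.from_rotvec(s['orientation']).as_matrix()[:,0]
    return np.array(s['tool_pos']),np.arctan2(x[1],x[0]),s
def plan(way,p=None,az=None,v=6.0):
    """way: list of (x,y,z,az_deg or None); prints rows in cm / rad from pose"""
    if p is None: p,az,_=pose()
    p=np.array(p,float)
    for w in way:
        d=(np.array(w[:3])-p)*100; da=0 if w[3] is None else (np.radians(w[3])-az+np.pi)%(2*np.pi)-np.pi
        n=max(1,int(np.ceil(np.linalg.norm(d)/v-.02)),int(np.ceil(abs(da)/.18-.02)))
        out=[]
        for i in range(n):
            c,s=np.cos(az),np.sin(az); e=d/n
            out.append([round(float(t),2) for t in (c*e[0]+s*e[1], s*e[0]-c*e[1], -e[2])]); az+=da/n
        p=np.array(w[:3]); print(n,'rows',out if abs(da)>.02 else out[0],'twist',round(-da/n,3))
    return p,az
M=(0.603,0.0715,0.072)
def W(m,q=M):
    co,s=np.cos(q[2]),np.sin(q[2]); return np.array([q[0]+co*m[0]-s*m[1],q[1]+s*m[0]+co*m[1],m[2]])
E
python3 - <<'E'
from h import *
p,az,s=pose(); print(p,np.degrees(az))
plan([(.40,.15,.26,184.1),(.3945,-.2425,.26,None)])
E
```

```text
[0.23167663 0.55303507 0.24283246] 157.2650543270871
8 rows [[-3.89, -3.83, -0.21], [-3.66, -4.05, -0.21], [-3.41, -4.26, -0.21], [-3.16, -4.45, -0.21], [-2.89, -4.63, -0.21], [-2.62, -4.79, -0.21], [-2.33, -4.94, -0.21], [-2.04, -5.06, -0.21]] twist -0.059
7 rows [0.48, -5.59, -0.0] twist 0.0
```

Call:
{"api": "apply_moves", "payload": {
  "delta_pos": [
    [-3.9,-3.8,-0.2],
    [-3.65,-4.05,-0.2],
    [-3.4,-4.25,-0.2],
    [-3.15,-4.45,-0.2],
    [-2.9,-4.65,-0.2],
    [-2.6,-4.8,-0.2],
    [-2.35,-4.95,-0.2],
    [-2.05,-5.05,-0.2]
  ],
  "twist": [-0.059,-0.059,-0.059,-0.059,-0.059,-0.059,-0.059,-0.059]
}}

```text
t: 1.15
tool_pos: [0.4013, 0.1492, 0.2596]
orientation: [-0.121, 3.139, 0.0]
force: [0.9, -0.3, 0.1]
opening: 0.0928
gripper_force: 0.0
```

Call:
{"api": "apply_moves", "payload": {
  "delta_pos": [
    [0.5,-5.6,0],
    [0.5,-5.6,0],
    [0.5,-5.6,0],
    [0.5,-5.6,0],
    [0.5,-5.6,0],
    [0.5,-5.6,0],
    [0.5,-5.6,0],
    [0,0,0]
  ],
  "twist": [0,0,0,0,0,0,0,0]
}}

```text
t: 2.15
tool_pos: [0.3946, -0.2457, 0.259]
orientation: [0.11, -3.138, -0.0]
force: [-0.0, 0.8, 0.4]
opening: 0.0934
gripper_force: 0.0
```

Run:
```python
from h import *
import pickle
c=cam('wrist'); save(c,'w1'); pickle.dump(c,open('w1.pkl','wb'))
print((-c['R'].T@c['t']).round(3),proj(c,[[.3945,-.2425,.075],[.407,-.357,.075]]),np.degrees(pose()[1]))
```

```text
[ 0.322 -0.25   0.4  ] [[323.6896514  190.82645288]
 [227.48245599 194.42853294]] -175.88741171866565
```

View pics/w1.png

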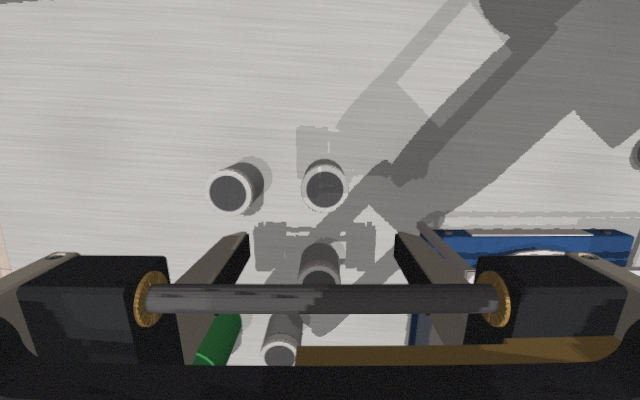

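In the wrist view, tin C's lid is at (323,188) against (324,191) predicted. Tin D's is at (231,191). The jaws are at the bottom and the way down is clear. I go lower and measure again.

Call:
{"api": "apply_moves", "payload": {
  "delta_pos": [
    [0.1,-0.15,5],
    [0.1,-0.1,4.9],
    [0,0,0]
  ],
  "twist": [0,0,0]
}}

```text
t: 2.58
tool_pos: [0.3915, -0.2421, 0.1567]
orientation: [0.12, -3.133, -0.009]
force: [-0.6, -0.3, 0.5]
opening: 0.0931
gripper_force: 0.0
```

```bash
cat >> h.py <<'E'
def lid(c,X,thr=100):
    """centroid of dark lid disc near world point X"""
    g=cv2.GaussianBlur(cv2.cvtColor(c['frame'],cv2.COLOR_RGB2GRAY),(3,3),0)
    u=proj(c,X)[0]; n,lab,st,ce=cv2.connectedComponentsWithStats((g<thr).astype(np.uint8))
    l=lab[int(round(u[1])),int(round(u[0]))]
    return (ce[l],st[l].tolist()) if l else (None,None)
E
python3 - <<'E'
from h import *
import pickle
w1=pickle.load(open('w1.pkl','rb'));a=pickle.load(open('top0.pkl','rb'));s=pickle.load(open('scene0.pkl','rb'))
w2=cam('wrist'); save(w2,'w2'); pickle.dump(w2,open('w2.pkl','wb'))
print(pose()[0])
L=[]
for n,c in zip(('w1','w2','top','sc'),(w1,w2,a,s)):
    u,st=lid(c,[.392,-.2425,.075],90 if n!='top' else 80); print(n,u,st,onz(c,u,.075) if u is not None else '')
    L.append((c,u))
print(tri(L[:2]),tri(L[:3]),tri(L))
E
```

```text
[ 0.39302378 -0.24347096  0.15981836]
w1 [324.30879121 188.92857143] [307, 173, 35, 33, 910] [ 0.39214735 -0.24193492  0.075     ]
w2 [320.06540623 219.98262647] [295, 196, 52, 49, 1957] [ 0.39320761 -0.24210699  0.075     ]
top [407.03669725 222.5412844 ] [402, 217, 11, 12, 109] [ 0.39257511 -0.24410028  0.075     ]
sc [233.26548673 256.97345133] [227, 252, 13, 11, 113] [ 0.39288814 -0.24213412  0.075     ]
(array([ 0.39013699, -0.24225958,  0.0842653 ]), [8.721390500089098e-05, 8.721390500096258e-05]) (array([ 0.39192192, -0.24241548,  0.07909009]), [0.0007497882429358968, 0.00021370389818754643, 0.0009208386944931923]) (array([ 0.39266592, -0.24253413,  0.07601355]), [0.0009239683942294123, 0.00044440257920648376, 0.0012624587880539651, 0.0006963177607302733])
```

Call:
{"api": "apply_moves", "payload": {
  "delta_pos": [
    [0,0,4.9],
    [0,0,4.8],
    [0,0,0]
  ],
  "twist": [0,0,0]
}}

```text
t: 3.0
tool_pos: [0.3928, -0.2438, 0.0629]
orientation: [0.119, -3.136, -0.004]
force: [-0.1, -0.5, 0.3]
opening: 0.093
gripper_force: 0.0
```

Call:
{"api": "apply_moves", "payload": {
  "delta_pos": [
    [0,0,0],
    [0,0,0],
    [0,0,0],
    [0,0,0]
  ],
  "twist": [0,0,0,0],
  "gripper": 4.5,
  "squeeze": 20
}}

```text
t: 3.5
tool_pos: [0.3942, -0.2454, 0.0645]
orientation: [-0.118, 3.138, -0.001]
force: [0.2, 0.6, 8.9]
opening: 0.0579
gripper_force: 17.3
```

Run:
```python
from h import *
import pickle
a=pickle.load(open('top0.pkl','rb'));s=pickle.load(open('scene0.pkl','rb'))
for n,c,t in (('top',a,(40,50,60,70,80)),('sc',s,(40,50,60,70,80))):
  for th in t:
    for m in((-.105,0,.054),(105e-3,0,.2)):
      u,st=lid(c,W(m),th)
      print(n,th,m,u,st,onz(c,u,m[2])-W(m) if u is not None else '')
plan([(.394,-.2425,.27,None),(*W((-.105,0,.27))[:2],.27,None)])
```

```text
top 40 (-0.105, 0, 0.054) None None 
top 40 (0.105, 0, 0.2) [311.06395349 124.0872093 ] [303, 116, 16, 19, 172] [-4.09665383e-03 -5.40810627e-04 -5.55111512e-17]
top 50 (-0.105, 0, 0.054) [316.02721088 193.63265306] [310, 187, 13, 14, 147] [-2.15161651e-04  2.90328034e-04  4.85722573e-17]
top 50 (0.105, 0, 0.2) [311.03082192 124.56164384] [303, 115, 17, 20, 292] [-5.58138931e-03 -4.12404849e-04 -5.55111512e-17]
top 60 (-0.105, 0, 0.054) [315.91358025 193.68518519] [309, 187, 15, 15, 162] [-3.90314625e-04  6.85960371e-04  4.85722573e-17]
top 60 (0.105, 0, 0.2) [311.06687898 124.61464968] [302, 115, 19, 21, 314] [-5.74873380e-03 -5.21005489e-04 -5.55111512e-17]
top 70 (-0.105, 0, 0.054) [316.01734104 193.78034682] [309, 187, 15, 15, 173] [-7.25534865e-04  3.33740606e-04  4.85722573e-17]
top 70 (0.105, 0, 0.2) [311.03283582 124.62089552] [302, 114, 19, 22, 335] [-5.76702869e-03 -4.15392300e-04 -5.55111512e-17]
top 80 (-0.105, 0, 0.054) [315.98924731 193.7311828 ] [309, 186, 15, 16, 186] [-5.53826513e-04  4.27626648e-04  4.85722573e-17]
top 80 (0.105, 0, 0.2) [311.08       124.44571429] 
[... 598 characters left out ...]
]
sc 60 (0.105, 0, 0.2) [381.84405941 237.24257426] [372, 225, 21, 25, 404] [ 6.44676600e-03 -9.97537775e-03 -5.55111512e-17]
sc 70 (-0.105, 0, 0.054) [324.79775281 216.82022472] [320, 212, 12, 12, 89] [-1.12964985e-02  1.98745233e-03 -1.73472348e-16]
sc 70 (0.105, 0, 0.2) [381.89498807 237.24343675] [372, 225, 21, 25, 419] [ 6.55363878e-03 -9.87654757e-03 -5.55111512e-17]
sc 80 (-0.105, 0, 0.054) [324.70588235 216.91176471] [319, 212, 14, 12, 102] [-1.12699967e-02  1.52863701e-03 -1.73472348e-16]
sc 80 (0.105, 0, 0.2) [381.81860465 237.28372093] [372, 225, 21, 26, 430] [ 6.48161761e-03 -1.01272734e-02 -5.55111512e-17]
4 rows [-0.0, 0.07, -5.14] twist 0.0
6 rows [-2.12, 4.96, -0.0] twist 0.0
```

Call:
{"api": "apply_moves", "payload": {
  "delta_pos": [
    [0,0,-5],
    [0,0,-5],
    [0,0,-5],
    [0,0,-5.5]
  ],
  "twist": [0,0,0,0]
}}

```text
t: 4.0
tool_pos: [0.3931, -0.2448, 0.2697]
orientation: [0.118, -3.138, -0.001]
force: [0.4, -0.3, -1.8]
opening: 0.0577
gripper_force: 20.0
```

Call:
{"api": "apply_moves", "payload": {
  "delta_pos": [
    [-1.3,5,0],
    [-1.3,5,0],
    [-1.3,5,0],
    [-1.3,5,0],
    [-1.3,5,0],
    [-1.2,4.8,0],
    [0,0,0],
    [0,0,0]
  ],
  "twist": [0,0,0,0,0,0,0,0]
}}

```text
t: 5.0
tool_pos: [0.4479, 0.0574, 0.2683]
orientation: [0.119, -3.138, 0.001]
force: [0.0, -0.7, -2.8]
opening: 0.0579
gripper_force: 20.0
```

Run:
```python
from h import *
import pickle
w=cam('wrist'); pickle.dump(w,open('w3.pkl','wb')); save(w,'w3'); print(pose()[:2])
for th in(50,70,90):
    u,st=lid(w,W((-.105,0,.054)),th); print(u,st,onz(w,u,.054) if u is not None else '',W((-.105,0,.054)),proj(w,W((-.105,0,.054))))
print(proj(w,pose()[0]+[0,0,.012]))
```

```text
(array([0.44794577, 0.05691639, 0.26840303]), np.float64(-3.0668042188941516))
None None  [0.49827204 0.06394653 0.054     ] [[323.11695106 222.61386564]]
None None  [0.49827204 0.06394653 0.054     ] [[323.11695106 222.61386564]]
None None  [0.49827204 0.06394653 0.054     ] [[323.11695106 222.61386564]]
[[319.2613091  274.62076252]]
```

View pics/w3.png

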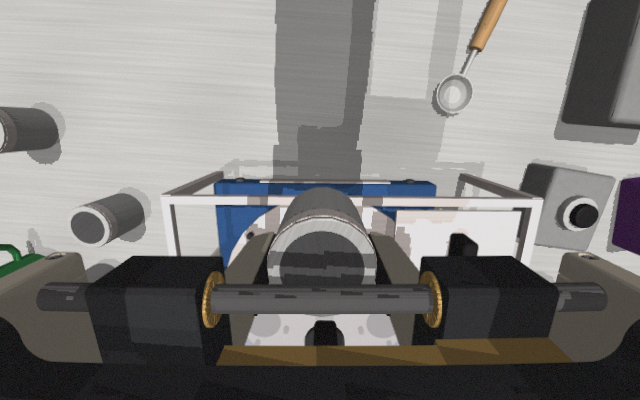

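The held tin hides the nest in this view. The rail band runs from (165,201) to (541,200), so I use it as a check.

Run:
```python
from h import *
import pickle
w=pickle.load(open('w3.pkl','rb'))
g=cv2.cvtColor(w['frame'],cv2.COLOR_RGB2GRAY)
for u in(240,400): print(g[188:214,u].tolist())
for y in(-.1,0,.1):
    print(proj(w,[W((-.165,y,.152)),W((-.157,y,.152))]).round(1).tolist())
print(proj(w,[W((-.165,-.159,.152)),W((-.165,.209,.152))]).round(1).tolist())
print(g[201,155:180].tolist(),g[201,530:550].tolist())
```

```text
[81, 83, 85, 86, 84, 83, 95, 112, 168, 226, 226, 227, 225, 224, 224, 226, 202, 90, 55, 68, 87, 83, 86, 84, 86, 85]
[79, 77, 76, 77, 77, 77, 78, 85, 101, 135, 190, 223, 221, 221, 220, 222, 220, 202, 121, 43, 52, 83, 159, 214, 216, 215]
[[218.7, 196.3], [219.5, 204.5]]
[[324.0, 196.8], [323.9, 204.9]]
[[429.2, 197.3], [428.3, 205.4]]
[[157.5, 196.1], [540.9, 197.9]]
[202, 201, 203, 203, 202, 210, 221, 225, 225, 226, 227, 225, 226, 225, 224, 224, 226, 225, 226, 225, 224, 225, 226, 225, 226] [226, 227, 225, 225, 225, 226, 226, 225, 224, 225, 226, 225, 226, 150, 122, 130, 137, 149, 154, 156]
```

Run:
```python
from h import *
print(pose()[:2]); plan([(.498,.065,.268,184.1),(.498,.065,.120,None)],v=5)
```

```text
(array([0.44794577, 0.05691639, 0.26840303]), np.float64(-3.0668042188941516))
1 rows [-5.05, 0.43, 0.04] twist 0.003
3 rows [-0.0, 0.0, 4.93] twist 0.0
```

Call:
{"api": "apply_moves", "payload": {
  "delta_pos": [
    [-2.5,0.2,0],
    [-2.5,0.2,0],
    [0,0,0],
    [0,0,4.5],
    [0,0,4.5],
    [0,0,3],
    [0,0,0],
    [0,0,0]
  ],
  "twist": [0,0,0,0,0,0,0,0]
}}

```text
t: 6.05
tool_pos: [0.4983, 0.0648, 0.1503]
orientation: [-0.117, 3.138, -0.0]
force: [0.6, -0.3, -1.5]
opening: 0.0577
gripper_force: 20.0
```

Call:
{"api": "apply_moves", "payload": {
  "delta_pos": [
    [0,0,1],
    [0,0,1],
    [0,0,0.6],
    [0,0,0.4],
    [0,0,0]
  ],
  "twist": [0,0,0,0,0]
}}

```text
t: 6.68
tool_pos: [0.4978, 0.0655, 0.1186]
orientation: [-0.118, 3.139, -0.0]
force: [0.5, -0.1, -1.4]
opening: 0.0577
gripper_force: 20.0
```

Call:
{"api": "apply_moves", "payload": {
  "delta_pos": [
    [0,0,0.1],
    [0,0,0]
  ],
  "twist": [0,0]
}}

```text
t: 6.92
tool_pos: [0.498, 0.0655, 0.1184]
orientation: [-0.118, 3.139, -0.0]
force: [-2.8, 0.6, 6.0]
opening: 0.0577
gripper_force: 20.0
```

Call:
{"api": "apply_moves", "payload": {
  "delta_pos": [
    [0,0,0],
    [0,0,0],
    [0,0,-4],
    [0,0,-5],
    [0,0,-5],
    [0,0,-4]
  ],
  "twist": [0,0,0,0,0,0],
  "gripper": 7.0
}}

```text
t: 7.68
tool_pos: [0.4981, 0.0654, 0.3]
orientation: [-0.118, 3.137, -0.0]
force: [1.7, -0.4, -0.8]
opening: 0.07
gripper_force: 0.0
```

Run:
```python
from h import *
import pickle
w=cam('wrist'); a=cam('top'); pickle.dump(w,open('w4.pkl','wb'));pickle.dump(a,open('t4.pkl','wb')); save(w,'w4'); p,az,_=pose();print(p,np.degrees(az))
T=W((-.105,0,.129))
for th in(60,80,90,100):
    u,st=lid(w,T,th); print(u,st,onz(w,u,.129) if u is not None else '',T)
# knob in top picture & plan
k=W((0,0,.196)); print(k); plan([(k[0],k[1],.27,184.1),(k[0],k[1],.196,None)],v=5)
```

```text
[0.50002486 0.06551982 0.30353388] -175.68648832415107
None None  [0.49827204 0.06394653 0.129     ]
[320.48465473 187.10230179] [304, 173, 36, 29, 782] [0.49155649 0.06435185 0.129     ] [0.49827204 0.06394653 0.129     ]
[321.54198473 190.12118321] [304, 173, 36, 36, 1048] [0.49497214 0.06581656 0.129     ] [0.49827204 0.06394653 0.129     ]
[321.60467206 190.02066487] [303, 172, 38, 37, 1113] [0.49484966 0.06587897 0.129     ] [0.49827204 0.06394653 0.129     ]
[0.603  0.0715 0.196 ]
3 rows [-3.44, -0.06, 1.12] twist 0.001
2 rows [-0.0, 0.0, 3.7] twist 0.0
```

View pics/w4.png

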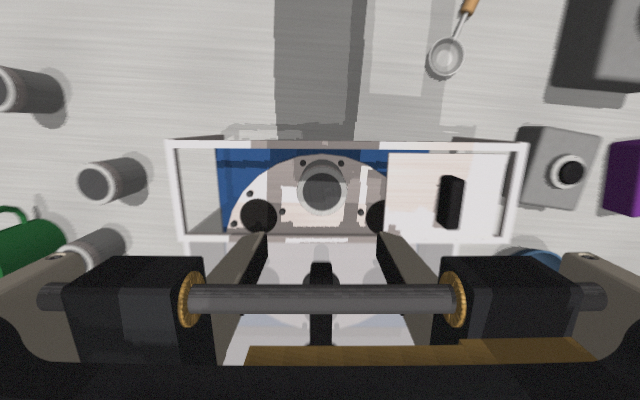

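The tin stands in the window nest between the pegs, with its lid at (322,189). The knob is at (320,270). Next I turn the knob.

Call:
{"api": "apply_moves", "payload": {
  "delta_pos": [
    [-5,-0.1,0],
    [-5.3,-0.1,0.7],
    [0,0,0],
    [0,0,5],
    [0,0,5.1],
    [0,0,0],
    [0,0,0]
  ],
  "twist": [0,0,0,0,0,0,0],
  "gripper": 5.5
}}

```text
t: 8.65
tool_pos: [0.6011, 0.0712, 0.192]
orientation: [-0.118, 3.137, 0.0]
force: [0.4, -0.7, 1.1]
opening: 0.0551
gripper_force: 0.0
```

Call:
{"api": "apply_moves", "payload": {
  "delta_pos": [
    [0,0,0],
    [0,0,0],
    [0,0,0],
    [0,0,0]
  ],
  "twist": [0,0,0,0],
  "gripper": 1.5,
  "squeeze": 30
}}

```text
t: 9.15
tool_pos: [0.6008, 0.0721, 0.1902]
orientation: [-0.118, 3.139, 0.003]
force: [-1.0, 1.3, 2.7]
opening: 0.0219
gripper_force: 30.0
```

Call:
{"api": "apply_moves", "payload": {
  "delta_pos": [
    [0,0,0],
    [0,0,0],
    [0,0,0],
    [0,0,0],
    [0,0,0],
    [0,0,0],
    [0,0,0],
    [0,0,0]
  ],
  "twist": [0.09,0.14,0.15,0.15,0.15,0.15,0.14,0.077]
}}

```text
t: 10.15
tool_pos: [0.6018, 0.0743, 0.1902]
orientation: [1.469, 2.776, 0.009]
force: [8.1, 15.2, -2.4]
opening: 0.0216
gripper_force: 30.0
```

Call:
{"api": "apply_moves", "payload": {
  "delta_pos": [
    [0,0,0],
    [0,0,0]
  ],
  "twist": [0,0]
}}

```text
t: 10.4
tool_pos: [0.6018, 0.0743, 0.1902]
orientation: [1.464, 2.779, 0.009]
force: [8.7, 14.6, -2.0]
opening: 0.022
gripper_force: 30.0
```

Call:
{"api": "apply_moves", "payload": {
  "delta_pos": [
    [0,0,0],
    [0,0,0],
    [0,0,-5],
    [0,0,-5],
    [0,0,0]
  ],
  "twist": [0,0,0,0,0],
  "gripper": 5.5
}}

```text
t: 11.02
tool_pos: [0.6029, 0.0708, 0.2956]
orientation: [1.464, 2.77, 0.007]
force: [0.7, -0.7, -0.2]
opening: 0.0552
gripper_force: 0.0
```

```bash
cat >> h.py <<'E'
T0={'A':(.6445,-.289),'B':(.5225,-.241),'C':(.3927,-.2425),'D':(.406,-.357)}
def findtins(names,z=.075):
    a=cam('top');s=cam('scene')
    for n in names:
        L=[]
        for k,c,th in(('t',a,80),('s',s,90)):
            u,st=lid(c,[*T0[n],z],th)
            if u is not None and 60<st[4]<200: L.append((c,u)); print(n,k,onz(c,u,z).round(4),st[4])
            else: print(n,k,'no',st)
        if len(L)==2: print(n,'tri',tri(L)[0].round(4))
    return a,s
E
python3 - <<'E'
from h import *
import pickle
p,az,st=pose();print(st['t'],p,np.degrees(az))
a,s=findtins('ABD')
save(a,'t5',(240,95,380,230),4);save(s,'s5',(270,150,430,310),3)
pickle.dump((a,s),open('as5.pkl','wb'))
cv2.imwrite('pics/m5.png',np.hstack([cv2.resize(cv2.imread('pics/t5.png'),(400,386)),cv2.resize(cv2.imread('pics/s5.png'),(386,386))]))
E
```

```text
11.025 [0.60285311 0.0708126  0.29561519] 124.29008033268441
A t [ 0.6432 -0.2906  0.075 ] 112
A s [ 0.6425 -0.2883  0.075 ] 136
A tri [ 0.643  -0.2893  0.078 ]
B t [ 0.5214 -0.2427  0.075 ] 114
B s [ 0.5212 -0.2401  0.075 ] 119
B tri [ 0.5217 -0.2413  0.0779]
D t [ 0.4055 -0.3595  0.075 ] 114
D s [ 0.4057 -0.3575  0.075 ] 119
D tri [ 0.406  -0.3582  0.0769]
```

View pics/m5.png

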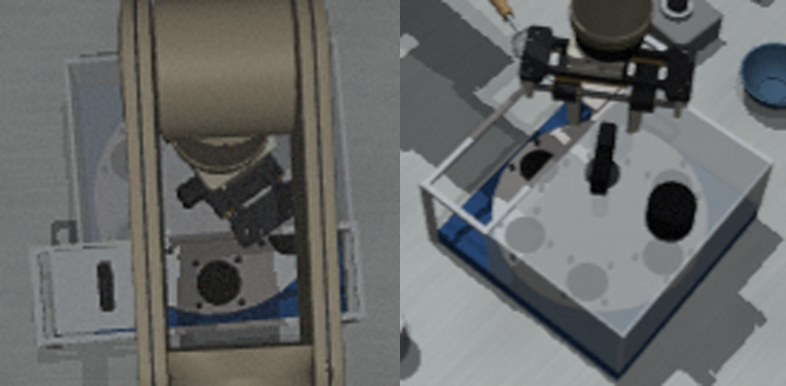

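The empty nest is at the window and the bar has turned with the table, so the click held. Next is tin B.

Run:
```python
from h import *
plan([(.60,-.09,.27,184.1),(.5217,-.2415,.17,None)])
```

```text
6 rows [[-2.21, -1.52, 0.34], [-1.91, -1.88, 0.34], [-1.56, -2.18, 0.34], [-1.15, -2.42, 0.34], [-0.72, -2.58, 0.34], [-0.26, -2.67, 0.34]] twist -0.174
4 rows [2.22, -3.64, 2.5] twist 0.0
```

Call:
{"api": "apply_moves", "payload": {
  "delta_pos": [
    [-2.2,-1.5,0.3],
    [-1.9,-1.9,0.3],
    [-1.55,-2.2,0.4],
    [-1.15,-2.4,0.4],
    [-0.7,-2.6,0.3],
    [-0.25,-2.65,0.3]
  ],
  "twist": [-0.174,-0.174,-0.174,-0.174,-0.174,-0.174],
  "gripper": 9.3
}}

```text
t: 11.88
tool_pos: [0.5982, -0.0903, 0.267]
orientation: [0.122, -3.135, -0.001]
force: [0.2, 0.7, 0.4]
opening: 0.0926
gripper_force: 0.0
```

Call:
{"api": "apply_moves", "payload": {
  "delta_pos": [
    [2.2,-3.65,2.5],
    [2.2,-3.65,2.5],
    [2.2,-3.65,2.5],
    [2.2,-3.65,2.5],
    [0,0,0],
    [0,0,0]
  ],
  "twist": [0,0,0,0,0,0]
}}

```text
t: 12.62
tool_pos: [0.5216, -0.2409, 0.1686]
orientation: [0.112, -3.138, -0.002]
force: [0.5, -0.6, 0.9]
opening: 0.093
gripper_force: 0.0
```

```bash
cat >> h.py <<'E'
def wl(X,z=.075):
    w=cam('wrist'); p,az,_=pose(); print(p.round(4),np.degrees(az).round(2))
    u,st=lid(w,[X[0],X[1],z],90)
    if u is not None: print(u,st,onz(w,u,z).round(4))
    else: print('no lid at',proj(w,[X[0],X[1],z]))
    return w
E
python3 - <<'E'
from h import *
w=wl((.5217,-.2413)); save(w,'w6'); plan([(.5217,-.2413,.063,184.1)],v=5)
E
```

```text
[ 0.5223 -0.2407  0.1694] -175.85
[321.88305762 213.30462065] [298, 191, 49, 46, 1753] [ 0.5215 -0.2398  0.075 ]
3 rows [0.02, -0.02, 3.55] twist 0.0
```

Call:
{"api": "apply_moves", "payload": {
  "delta_pos": [
    [0,0,4],
    [0,0,4],
    [0,0,2.6],
    [0,0,0]
  ],
  "twist": [0,0,0,0]
}}

```text
t: 13.18
tool_pos: [0.5213, -0.2394, 0.0618]
orientation: [0.116, -3.136, -0.004]
force: [0.1, 0.5, -0.5]
opening: 0.0932
gripper_force: 0.0
```

Call:
{"api": "apply_moves", "payload": {
  "delta_pos": [
    [0,0,0],
    [0,0,0],
    [0,0,0],
    [0,0,0]
  ],
  "twist": [0,0,0,0],
  "gripper": 4.5,
  "squeeze": 20
}}

```text
t: 13.68
tool_pos: [0.5225, -0.2416, 0.0643]
orientation: [-0.113, 3.139, -0.001]
force: [0.6, -1.3, 5.5]
opening: 0.0579
gripper_force: 18.0
```

Run:
```python
from h import *
p=pose()[0];print(p); plan([(p[0]-.002,-.21,.27,None),(.498,.0655,.27,184.1),(.498,.0655,.15,None)],v=5)
```

```text
[ 0.52246653 -0.24159771  0.06431209]
5 rows [-0.01, 0.63, -4.11] twist 0.0
6 rows [0.04, 4.61, -0.0] twist 0.0
3 rows [-0.0, 0.0, 4.0] twist 0.0
```

Call:
{"api": "apply_moves", "payload": {
  "delta_pos": [
    [0,0,-4.1],
    [0,0,-4.1],
    [0,0.6,-4.1],
    [0,1.2,-4.1],
    [0,1.4,-4.2],
    [0,4.6,0],
    [0,4.6,0],
    [0,4.6,0]
  ],
  "twist": [0,0,0,0,0,0,0,0]
}}

```text
t: 14.68
tool_pos: [0.5094, -0.0706, 0.2696]
orientation: [0.112, -3.14, -0.0]
force: [0.3, -0.1, -1.7]
opening: 0.0576
gripper_force: 20.0
```

Call:
{"api": "apply_moves", "payload": {
  "delta_pos": [
    [0.1,4.6,0],
    [0,4.6,0],
    [0,4.5,0],
    [0,0,0],
    [0,0,4],
    [0,0,4],
    [0,0,4],
    [0,0,0]
  ],
  "twist": [0,0,0,0,0,0,0,0]
}}

```text
t: 15.68
tool_pos: [0.4961, 0.0637, 0.146]
orientation: [0.112, -3.132, 0.0]
force: [0.1, -0.5, -1.1]
opening: 0.0575
gripper_force: 20.0
```

Run:
```python
from h import *
print(pose()[0]); plan([(.498,.0655,.12,184.1)],v=5)
```

```text
[0.49613244 0.06371042 0.14602907]
1 rows [-0.2, 0.17, 2.6] twist -0.0
```

Call:
{"api": "apply_moves", "payload": {
  "delta_pos": [
    [-0.15,0.15,0],
    [0,0,0],
    [0,0,1],
    [0,0,1],
    [0,0,0.5],
    [0,0,0.2],
    [0,0,0]
  ],
  "twist": [0,0,0,0,0,0,0]
}}

```text
t: 16.55
tool_pos: [0.5003, 0.0664, 0.1225]
orientation: [0.113, -3.139, 0.0]
force: [-0.1, -0.3, -1.4]
opening: 0.058
gripper_force: 20.0
```

Call:
{"api": "apply_moves", "payload": {
  "delta_pos": [
    [0.2,-0.1,0.2],
    [0,0,0.2],
    [0,0,0]
  ],
  "twist": [0,0,0]
}}

```text
t: 16.92
tool_pos: [0.4983, 0.0652, 0.1185]
orientation: [0.113, -3.139, -0.0]
force: [-0.1, 0.3, -0.9]
opening: 0.0577
gripper_force: 20.0
```

Call:
{"api": "apply_moves", "payload": {
  "delta_pos": [
    [0,0,0],
    [0,0,0],
    [0,0,-4],
    [0,0,-5],
    [0,0,-5],
    [0,0,-3.5],
    [0,0,0]
  ],
  "twist": [0,0,0,0,0,0,0],
  "gripper": 7.0
}}

```text
t: 17.8
tool_pos: [0.5003, 0.0653, 0.2978]
orientation: [-0.113, 3.132, -0.0]
force: [0.5, -0.0, -0.1]
opening: 0.07
gripper_force: 0.0
```

Run:
```python
from h import *
w=wl((.495,.0655),.129); save(w,'w7')
plan([(.6035,.0725,.285,124.1),(.6035,.0725,.195,None)],v=5)
```

```text
[0.4993 0.0653 0.2953] -175.86
[321.58617424 187.96212121] [304, 170, 37, 37, 1056] [0.4951 0.0656 0.129 ]
6 rows [[-1.74, -0.0, 0.17], [-1.71, 0.3, 0.17], [-1.64, 0.59, 0.17], [-1.51, 0.87, 0.17], [-1.34, 1.12, 0.17], [-1.12, 1.33, 0.17]] twist 0.175
2 rows [0.0, 0.0, 4.5] twist 0.0
```

Call:
{"api": "apply_moves", "payload": {
  "delta_pos": [
    [-1.75,0,0.2],
    [-1.7,0.3,0.2],
    [-1.65,0.6,0.2],
    [-1.5,0.85,0.2],
    [-1.35,1.1,0.2],
    [-1.1,1.35,0.1],
    [0,0,0],
    [0,0,0]
  ],
  "twist": [0.175,0.175,0.175,0.175,0.175,0.175,0,0],
  "gripper": 5.5
}}

```text
t: 18.85
tool_pos: [0.6018, 0.0725, 0.2814]
orientation: [-1.469, -2.775, 0.002]
force: [0.1, -0.5, -0.5]
opening: 0.0549
gripper_force: 0.0
```

Run:
```python
from h import *
plan([(.6032,.0723,.194,124.1)],v=5)
```

```text
2 rows [-0.05, 0.05, 4.37] twist 0.001
```

Call:
{"api": "apply_moves", "payload": {
  "delta_pos": [
    [-0.1,0.1,4.4],
    [0,0,4.3],
    [0,0,0]
  ],
  "twist": [0,0,0]
}}

```text
t: 19.23
tool_pos: [0.6006, 0.0721, 0.1913]
orientation: [-1.469, -2.769, 0.007]
force: [-0.4, -0.2, -0.0]
opening: 0.0549
gripper_force: 0.0
```

Call:
{"api": "apply_moves", "payload": {
  "delta_pos": [
    [0,0,0],
    [0,0,0],
    [0,0,0],
    [0,0,0]
  ],
  "twist": [0,0,0,0],
  "gripper": 1.5,
  "squeeze": 30
}}

```text
t: 19.73
tool_pos: [0.6038, 0.0717, 0.1969]
orientation: [1.475, 2.773, -0.002]
force: [-0.5, -0.6, 3.6]
opening: 0.0217
gripper_force: 30.0
```

Call:
{"api": "apply_moves", "payload": {
  "delta_pos": [
    [0,0,0],
    [0,0,0],
    [0,0,0],
    [0,0,0],
    [0,0,0],
    [0,0,0],
    [0,0,0],
    [0,0,0]
  ],
  "twist": [0.09,0.14,0.15,0.15,0.15,0.15,0.14,0.077]
}}

```text
t: 20.72
tool_pos: [0.603, 0.0716, 0.1969]
orientation: [-2.667, -1.659, 0.003]
force: [-9.4, -3.3, 9.4]
opening: 0.0218
gripper_force: 30.0
```

Call:
{"api": "apply_moves", "payload": {
  "delta_pos": [
    [0,0,0],
    [0,0,0]
  ],
  "twist": [0,0]
}}

```text
t: 20.98
tool_pos: [0.603, 0.0716, 0.1969]
orientation: [-2.665, -1.664, 0.003]
force: [-10.1, -3.4, 9.2]
opening: 0.0218
gripper_force: 30.0
```

Call:
{"api": "apply_moves", "payload": {
  "delta_pos": [
    [0,0,0],
    [0,0,0],
    [0,0,-5],
    [0,0,-5],
    [0,0,0]
  ],
  "twist": [0,0,0,0,0],
  "gripper": 5.5
}}

```text
t: 21.6
tool_pos: [0.6064, 0.0724, 0.3017]
orientation: [2.66, 1.662, 0.013]
force: [0.4, 0.8, 0.4]
opening: 0.0549
gripper_force: 0.0
```

Run:
```python
from h import *
import pickle
p,az,st=pose();print(st['t'],p,np.degrees(az))
a,s=findtins('AD')
save(a,'t8',(240,95,380,230),4);save(s,'s8',(270,150,430,310),3)
cv2.imwrite('pics/m8.png',np.hstack([cv2.resize(cv2.imread('pics/t8.png'),(400,386)),cv2.resize(cv2.imread('pics/s8.png'),(386,386))]))
plan([(.60,-.09,.27,184.1),(.50,-.22,.27,None),(.406,-.358,.17,None)])
```

```text
21.6 [0.60643032 0.07241496 0.30172221] 63.99766513961982
A t [ 0.6432 -0.2907  0.075 ] 113
A s [ 0.6426 -0.2882  0.075 ] 137
A tri [ 0.6431 -0.2892  0.0782]
D t [ 0.4057 -0.3595  0.075 ] 115
D s [ 0.4057 -0.3575  0.075 ] 119
D tri [ 0.4062 -0.3582  0.0771]
12 rows [[-1.23, 0.56, 0.22], [-1.31, 0.34, 0.22], [-1.35, 0.1, 0.22], [-1.35, -0.13, 0.22], [-1.3, -0.36, 0.22], [-1.22, -0.58, 0.22], [-1.1, -0.79, 0.22], [-0.95, -0.97, 0.22], [-0.76, -1.12, 0.22], [-0.56, -1.23, 0.22], [-0.34, -1.31, 0.22], [-0.1, -1.35, 0.22]] twist -0.175
3 rows [3.63, -4.08, -0.0] twist 0.0
4 rows [2.59, -3.27, 2.5] twist 0.0
```

View pics/m8.png

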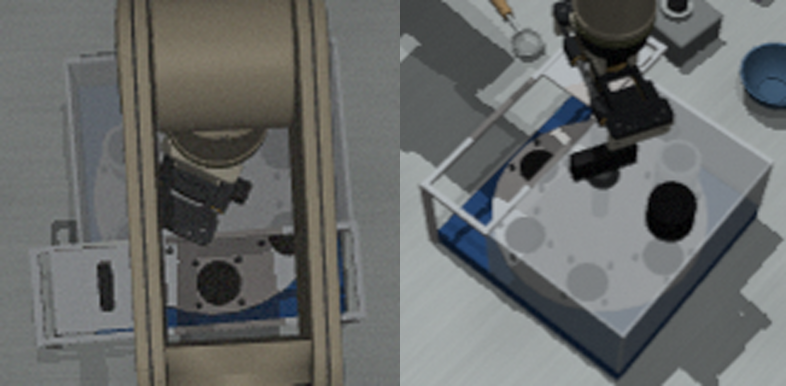

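The window again holds an empty nest. The first tin's lid shows through the guard at (680,157), while the arm hides the second. Tin D is next.

Run:
```python
from h import *
plan([(.43,-.31,.26,184.1),(.406,-.358,.17,None)],v=5)
```

```text
12 rows [[-3.5, 0.09, 0.3], [-3.46, -0.52, 0.3], [-3.32, -1.11, 0.3], [-3.08, -1.67, 0.3], [-2.74, -2.18, 0.3], [-2.32, -2.63, 0.3], [-1.83, -2.99, 0.3], [-1.28, -3.26, 0.3], [-0.69, -3.43, 0.3], [-0.09, -3.5, 0.3], [0.52, -3.46, 0.3], [1.12, -3.32, 0.3]] twist -0.175
3 rows [0.91, -1.54, 3.0] twist 0.0
```

Call:
{"api": "apply_moves", "payload": {
  "delta_pos": [
    [-3.5,0.1,0.3],
    [-3.45,-0.5,0.3],
    [-3.3,-1.1,0.3],
    [-3.1,-1.65,0.3],
    [-2.75,-2.2,0.3],
    [-2.3,-2.65,0.3],
    [-1.85,-3,0.3],
    [-1.3,-3.25,0.3]
  ],
  "twist": [-0.175,-0.175,-0.175,-0.175,-0.175,-0.175,-0.175,-0.175],
  "gripper": 9.3
}}

```text
t: 22.7
tool_pos: [0.4871, -0.1837, 0.2693]
orientation: [-0.956, -2.989, -0.001]
force: [0.3, -0.4, -0.3]
opening: 0.093
gripper_force: 0.0
```

Call:
{"api": "apply_moves", "payload": {
  "delta_pos": [
    [-0.7,-3.45,0.3],
    [-0.1,-3.5,0.3],
    [0.5,-3.45,0.3],
    [1.1,-3.3,0.3],
    [0.9,-1.5,3],
    [0.9,-1.5,3],
    [0.9,-1.6,3],
    [0,0,0]
  ],
  "twist": [-0.175,-0.175,-0.175,-0.175,0,0,0,0]
}}

```text
t: 23.7
tool_pos: [0.4051, -0.3571, 0.1649]
orientation: [0.115, -3.134, -0.01]
force: [0.6, 0.0, 0.5]
opening: 0.0928
gripper_force: 0.0
```

Run:
```python
from h import *
w=wl((.4062,-.358)); save(w,'w9'); plan([(.406,-.358,.063,184.1)],v=5)
```

```text
[ 0.4064 -0.3575  0.1672] -175.76
[319.29025192 215.71686747] [295, 193, 50, 47, 1826] [ 0.4058 -0.3578  0.075 ]
3 rows [0.01, -0.02, 3.47] twist 0.001
```

Call:
{"api": "apply_moves", "payload": {
  "delta_pos": [
    [0,0,4],
    [0,0,4],
    [0,0,2.4],
    [0,0,0]
  ],
  "twist": [0,0,0,0]
}}

```text
t: 24.25
tool_pos: [0.4074, -0.3571, 0.0645]
orientation: [0.119, -3.137, -0.004]
force: [-0.6, 0.3, 0.7]
opening: 0.0932
gripper_force: 0.0
```

Call:
{"api": "apply_moves", "payload": {
  "delta_pos": [
    [0,0,0],
    [0,0,0],
    [0,0,0],
    [0,0,0]
  ],
  "twist": [0,0,0,0],
  "gripper": 4.5,
  "squeeze": 20
}}

```text
t: 24.75
tool_pos: [0.408, -0.359, 0.0662]
orientation: [-0.118, 3.139, -0.001]
force: [-0.2, -0.6, 6.7]
opening: 0.0578
gripper_force: 17.8
```

Run:
```python
from h import *
p=pose()[0];print(p); plan([(p[0],p[1],.27,None),(.498,.0655,.27,184.1),(.498,.0655,.15,None)],v=5)
```

```text
[ 0.40800474 -0.3589623   0.06623228]
5 rows [-0.0, 0.0, -4.08] twist 0.0
9 rows [-1.35, 4.63, -0.0] twist 0.0
3 rows [-0.0, 0.0, 4.0] twist 0.0
```

Call:
{"api": "apply_moves", "payload": {
  "delta_pos": [
    [0,0,-4.1],
    [0,0,-4.1],
    [0,0,-4.1],
    [0,0,-4.1],
    [0,0,-4],
    [-1.35,4.6,0],
    [-1.35,4.6,0],
    [-1.35,4.6,0]
  ],
  "twist": [0,0,0,0,0,0,0,0]
}}

```text
t: 25.75
tool_pos: [0.4377, -0.2167, 0.2696]
orientation: [-0.117, 3.139, 0.0]
force: [0.2, -0.0, -1.8]
opening: 0.0575
gripper_force: 20.0
```

Call:
{"api": "apply_moves", "payload": {
  "delta_pos": [
    [-1.35,4.6,0],
    [-1.35,4.6,0],
    [-1.35,4.7,0],
    [-1.35,4.7,0],
    [-1.35,4.7,0],
    [-1.35,4.6,0],
    [0,0,0],
    [0,0,0]
  ],
  "twist": [0,0,0,0,0,0,0,0]
}}

```text
t: 26.75
tool_pos: [0.4974, 0.066, 0.2694]
orientation: [0.119, -3.139, 0.001]
force: [-0.0, -0.1, -1.2]
opening: 0.0576
gripper_force: 20.0
```

Run:
```python
from h import *
print(pose()[0]);plan([(.499,.0655,.15,184.1)],v=5)
```

```text
[0.4973572  0.06599352 0.26940555]
3 rows [-0.05, -0.02, 3.98] twist 0.001
```

Call:
{"api": "apply_moves", "payload": {
  "delta_pos": [
    [-0.1,0,4],
    [0,0,4],
    [0,0,4],
    [0,0,1.2],
    [0,0,1],
    [0,0,0.5],
    [0,0,0]
  ],
  "twist": [0,0,0,0,0,0,0]
}}

```text
t: 27.62
tool_pos: [0.4992, 0.0662, 0.1235]
orientation: [-0.118, 3.138, -0.0]
force: [-0.0, 0.6, -1.2]
opening: 0.058
gripper_force: 20.0
```

Run:
```python
from h import *
p,a,s=pose();print(p,s['force'])
```

```text
[0.49919305 0.06622209 0.12346354] [-0.03080318  0.62559322 -1.21146769]
```

Call:
{"api": "apply_moves", "payload": {
  "delta_pos": [
    [0,0,0.2],
    [0,0,0.1],
    [0,0,0]
  ],
  "twist": [0,0,0]
}}

```text
t: 28.0
tool_pos: [0.499, 0.0664, 0.1202]
orientation: [-0.118, 3.138, -0.0]
force: [-0.5, -0.0, 1.1]
opening: 0.058
gripper_force: 20.0
```

Call:
{"api": "apply_moves", "payload": {
  "delta_pos": [
    [0,0,0],
    [0,0,0],
    [0,0,-4],
    [0,0,-5],
    [0,0,-5],
    [0,0,-3.5],
    [0,0,0]
  ],
  "twist": [0,0,0,0,0,0,0],
  "gripper": 7.0
}}

```text
t: 28.88
tool_pos: [0.5002, 0.0664, 0.2985]
orientation: [-0.118, 3.133, -0.0]
force: [0.6, 0.4, -0.5]
opening: 0.0701
gripper_force: 0.0
```

Run:
```python
from h import *
w=wl((.495,.0655),.129); save(w,'w10')
plan([(.6035,.0725,.285,244.1),(.6035,.0725,.195,None)],v=5)
```

```text
[0.4993 0.0663 0.296 ] -175.69
[321.662868   187.39696106] [304, 170, 37, 36, 1053] [0.4944 0.0666 0.129 ]
6 rows [[-1.74, -0.03, 0.18], [-1.71, -0.33, 0.18], [-1.63, -0.62, 0.18], [-1.49, -0.89, 0.18], [-1.32, -1.14, 0.18], [-1.1, -1.35, 0.18]] twist -0.174
2 rows [-0.0, 0.0, 4.5] twist 0.0
```

Call:
{"api": "apply_moves", "payload": {
  "delta_pos": [
    [-1.75,0,0.2],
    [-1.7,-0.35,0.2],
    [-1.65,-0.6,0.2],
    [-1.5,-0.9,0.2],
    [-1.3,-1.15,0.2],
    [-1.1,-1.35,0.1],
    [0,0,0],
    [0,0,0]
  ],
  "twist": [-0.174,-0.174,-0.174,-0.174,-0.174,-0.174,0,0],
  "gripper": 5.5
}}

```text
t: 29.92
tool_pos: [0.6022, 0.0725, 0.2823]
orientation: [1.668, -2.66, -0.002]
force: [0.3, 0.1, -0.1]
opening: 0.055
gripper_force: 0.0
```

Run:
```python
from h import *
print(pose());plan([(.6032,.0723,.194,244.1)],v=5)
```

```text
(array([0.6022215 , 0.07253526, 0.28229464]), np.float64(-2.0215351745245744), {'t': 29.925, 'q': array([ 3.53624221e-02,  1.37459224e-01,  1.41053742e+00, -4.72705457e-06,
        1.59594408e+00, -2.65549036e+00]), 'dq': array([-0.00084162, -0.01574242, -0.00149925,  0.00033389,  0.00167346,
        0.00083649]), 'joint_torque': array([-6.38489937e-02, -5.60604322e+01, -4.96474528e+01, -7.93833984e-02,
       -1.26107113e-02,  6.20740978e-02]), 'tool_pos': array([0.6022215 , 0.07253526, 0.28229464]), 'orientation': array([ 1.66776455e+00, -2.65995917e+00, -1.83996186e-03]), 'force': array([ 0.29914833,  0.09994994, -0.08770037]), 'wrist_torque': array([0.1269097 , 0.07331764, 0.00103491]), 'gripper_force': 0.0, 'opening': 0.055007963556227654})
2 rows [-0.01, -0.05, 4.41] twist 0.001
```

Joint 6 is almost at its limit here, so I turn back half a turn and grip the bar at 64 degrees.

Call:
{"api": "apply_moves", "payload": {
  "delta_pos": [
    [0,0,0],
    [0,0,0],
    [0,0,0],
    [0,0,0],
    [0,0,0],
    [0,0,0],
    [0,0,0],
    [0,0,0]
  ],
  "twist": [0.175,0.175,0.175,0.175,0.175,0.175,0.175,0.175]
}}

```text
t: 30.92
tool_pos: [0.6024, 0.0726, 0.2835]
orientation: [-0.447, -3.109, 0.0]
force: [0.3, 0.9, -0.6]
opening: 0.0548
gripper_force: 0.0
```

Call:
{"api": "apply_moves", "payload": {
  "delta_pos": [
    [0,0,0],
    [0,0,0],
    [0,0,0],
    [0,0,0],
    [0,0,0],
    [0,0,0],
    [0,0,0],
    [0,0,0]
  ],
  "twist": [0.175,0.175,0.175,0.175,0.175,0.175,0.175,0.175]
}}

```text
t: 31.92
tool_pos: [0.6024, 0.0725, 0.2835]
orientation: [-2.345, -2.09, 0.0]
force: [0.5, 0.2, -0.8]
opening: 0.0549
gripper_force: 0.0
```

Call:
{"api": "apply_moves", "payload": {
  "delta_pos": [
    [0,0,0],
    [0,0,0],
    [0,0,0],
    [0,0,0]
  ],
  "twist": [0.175,0.166,0,0]
}}

```text
t: 32.42
tool_pos: [0.6027, 0.0725, 0.2836]
orientation: [-2.659, -1.674, 0.0]
force: [0.1, -0.1, 0.1]
opening: 0.0548
gripper_force: 0.0
```

Run:
```python
from h import *
p,a,s=pose();print(p,np.degrees(a),s['q'][5]);plan([(.6032,.0723,.194,64.1)],v=5)
```

```text
[0.60273824 0.07254535 0.28363136] 64.39147897883221 0.48231895022454496
2 rows [-0.0, 0.03, 4.48] twist 0.003
```

Call:
{"api": "apply_moves", "payload": {
  "delta_pos": [
    [0,0,4.5],
    [0,0,4.4],
    [0,0,0]
  ],
  "twist": [0,0,0]
}}

```text
t: 32.8
tool_pos: [0.6001, 0.0725, 0.1902]
orientation: [-2.656, -1.669, 0.011]
force: [-0.4, -0.3, 0.1]
opening: 0.0545
gripper_force: 0.0
```

Call:
{"api": "apply_moves", "payload": {
  "delta_pos": [
    [0,0,0],
    [0,0,0],
    [0,0,0],
    [0,0,0]
  ],
  "twist": [0,0,0,0],
  "gripper": 1.5,
  "squeeze": 30
}}

```text
t: 33.3
tool_pos: [0.6035, 0.0727, 0.1958]
orientation: [2.661, 1.668, 0.002]
force: [0.9, -1.0, 4.1]
opening: 0.0217
gripper_force: 30.0
```

Call:
{"api": "apply_moves", "payload": {
  "delta_pos": [
    [0,0,0],
    [0,0,0],
    [0,0,0],
    [0,0,0],
    [0,0,0],
    [0,0,0],
    [0,0,0],
    [0,0,0]
  ],
  "twist": [0.09,0.14,0.15,0.15,0.15,0.15,0.14,0.077]
}}

```text
t: 34.3
tool_pos: [0.6037, 0.0723, 0.1958]
orientation: [3.139, 0.108, 0.003]
force: [-0.2, -1.1, 3.5]
opening: 0.022
gripper_force: 30.0
```

Call:
{"api": "apply_moves", "payload": {
  "delta_pos": [
    [0,0,0],
    [0,0,0]
  ],
  "twist": [0,0]
}}

```text
t: 34.55
tool_pos: [0.6037, 0.0723, 0.1958]
orientation: [3.139, 0.117, 0.003]
force: [-0.8, -1.0, 5.5]
opening: 0.0219
gripper_force: 30.0
```

Call:
{"api": "apply_moves", "payload": {
  "delta_pos": [
    [0,0,0],
    [0,0,0],
    [0,0,-5],
    [0,0,-5],
    [0,0,0]
  ],
  "twist": [0,0,0,0,0],
  "gripper": 5.5
}}

```text
t: 35.17
tool_pos: [0.6053, 0.0727, 0.3004]
orientation: [-3.139, -0.115, -0.014]
force: [-0.8, 0.4, -0.6]
opening: 0.0549
gripper_force: 0.0
```

Run:
```python
from h import *
import pickle
p,az,st=pose();print(st['t'],p,np.degrees(az))
a,s=findtins('A')
pickle.dump((a,s),open('as11.pkl','wb'))
save(a,'t11',(240,95,480,230),3);save(s,'s11',(225,150,430,365),2)
A=cv2.imread('pics/t11.png');B=cv2.imread('pics/s11.png');h=405
cv2.imwrite('pics/m11.png',np.hstack([A[:,:],cv2.resize(B,(int(410*405/430),405))])[:,:][:, :] if 0 else cv2.resize(np.hstack([A,cv2.resize(B,(386,405))]),None,fx=.72,fy=.72))
print('jug',onz(a,(454.5,146.7),.11))
```

```text
35.175 [0.60529113 0.07271158 0.30037552] 4.213393117623224
A t [ 0.6433 -0.2909  0.075 ] 114
A s [ 0.6425 -0.2883  0.075 ] 136
A tri [ 0.6431 -0.2894  0.0784]
jug [ 0.64487684 -0.40409035  0.11      ]
```

View pics/m11.png

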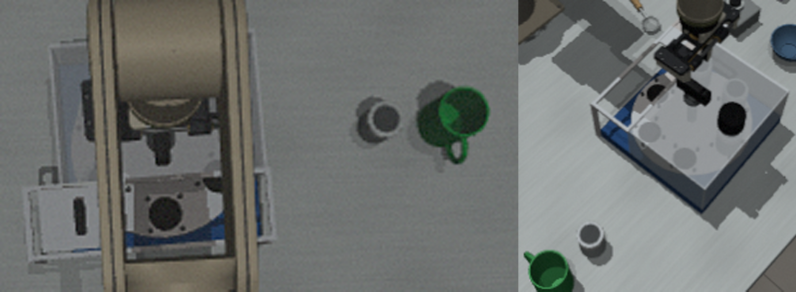

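Table is in its third click with an empty nest at the window. Tin A is unmoved at top-part (383,120), with the jug 115 mm beyond it. I grip A with the fingers along x, which keeps clear of the jug.

Run:
```python
from h import *
plan([(.635,-.22,.27,94.1),(.643,-.2892,.17,None)],v=4)
```

```text
9 rows [[0.11, 3.27, 0.28], [-0.46, 3.24, 0.28], [-1.01, 3.11, 0.28], [-1.53, 2.89, 0.28], [-2.01, 2.58, 0.28], [-2.43, 2.19, 0.28], [-2.77, 1.74, 0.28], [-3.03, 1.23, 0.28], [-3.2, 0.68, 0.28]] twist -0.174
4 rows [-1.74, 0.08, 2.5] twist 0.0
```

Call:
{"api": "apply_moves", "payload": {
  "delta_pos": [
    [0.1,3.25,0.3],
    [-0.45,3.25,0.3],
    [-1,3.1,0.3],
    [-1.55,2.9,0.3],
    [-2,2.6,0.3],
    [-2.45,2.2,0.3],
    [-2.75,1.75,0.3],
    [-3.05,1.25,0.3]
  ],
  "twist": [-0.174,-0.174,-0.174,-0.174,-0.174,-0.174,-0.174,-0.174],
  "gripper": 9.3
}}

```text
t: 36.28
tool_pos: [0.6304, -0.1886, 0.2677]
orientation: [-2.327, -2.105, 0.003]
force: [0.4, 0.8, -0.6]
opening: 0.0931
gripper_force: 0.0
```

Call:
{"api": "apply_moves", "payload": {
  "delta_pos": [
    [-3.2,0.7,0.2],
    [-1.75,0.1,2.5],
    [-1.75,0.1,2.5],
    [-1.75,0.1,2.5],
    [-1.75,0,2.4],
    [0,0,0],
    [0,0,0]
  ],
  "twist": [-0.174,0,0,0,0,0,0]
}}

```text
t: 37.15
tool_pos: [0.643, -0.29, 0.1703]
orientation: [2.144, 2.295, 0.001]
force: [0.2, -0.4, -0.6]
opening: 0.0931
gripper_force: 0.0
```

Run:
```python
from h import *
w=wl((.6431,-.2892)); save(w,'w12'); plan([(.643,-.289,.064,94.1)],v=5)
```

```text
[ 0.6434 -0.2899  0.1711] 93.92
[321.72053333 211.15306667] [297, 188, 51, 48, 1875] [ 0.643  -0.2881  0.075 ]
3 rows [0.03, -0.01, 3.57] twist -0.001
```

Call:
{"api": "apply_moves", "payload": {
  "delta_pos": [
    [0.1,0,4],
    [0,0,4],
    [0,0,2.6],
    [0,0,0]
  ],
  "twist": [0,0,0,0]
}}

```text
t: 37.7
tool_pos: [0.6417, -0.2879, 0.0622]
orientation: [-2.142, -2.294, 0.001]
force: [-1.5, 0.9, -0.6]
opening: 0.0931
gripper_force: 0.0
```

Call:
{"api": "apply_moves", "payload": {
  "delta_pos": [
    [0,0,0],
    [0,0,0],
    [0,0,0],
    [0,0,0]
  ],
  "twist": [0,0,0,0],
  "gripper": 4.5,
  "squeeze": 20
}}

```text
t: 38.2
tool_pos: [0.6429, -0.2894, 0.0644]
orientation: [2.144, 2.295, 0.0]
force: [-0.1, 0.7, 4.0]
opening: 0.0579
gripper_force: 18.0
```

Run:
```python
from h import *
p=pose()[0];print(p); plan([(p[0],p[1],.27,None),(.50,.0655,.27,184.1)],v=4)
```

```text
[ 0.64291772 -0.28939331  0.06436979]
6 rows [0.0, 0.0, -3.43] twist 0.0
10 rows [[3.64, -1.18, -0.0], [3.78, -0.6, -0.0], [3.83, 0.0, -0.0], [3.78, 0.6, -0.0], [3.64, 1.18, -0.0], [3.41, 1.74, -0.0], [3.09, 2.25, -0.0], [2.7, 2.71, -0.0], [2.24, 3.1, -0.0], [1.73, 3.41, -0.0]] twist -0.157
```

Call:
{"api": "apply_moves", "payload": {
  "delta_pos": [
    [0,0,-4.1],
    [0,0,-4.1],
    [0,0,-4.1],
    [0,0,-4.1],
    [0,0,-4.2],
    [3.65,-1.2,0],
    [3.8,-0.6,0],
    [3.8,0,0]
  ],
  "twist": [0,0,0,0,0,-0.157,-0.157,-0.157]
}}

```text
t: 39.2
tool_pos: [0.5988, -0.1816, 0.2692]
orientation: [-1.543, -2.736, -0.0]
force: [-1.3, 0.8, -2.2]
opening: 0.0577
gripper_force: 20.0
```

Call:
{"api": "apply_moves", "payload": {
  "delta_pos": [
    [3.8,0.6,0],
    [3.65,1.2,0],
    [3.4,1.75,0],
    [3.1,2.25,0],
    [2.7,2.7,0],
    [2.25,3.1,0],
    [1.75,3.4,0],
    [0,0,0]
  ],
  "twist": [-0.157,-0.157,-0.157,-0.157,-0.157,-0.157,-0.157,0]
}}

```text
t: 40.2
tool_pos: [0.4989, 0.0683, 0.2696]
orientation: [0.112, -3.139, -0.001]
force: [0.3, -0.2, -1.7]
opening: 0.0579
gripper_force: 20.0
```

Run:
```python
from h import *
print(pose()[:2]);plan([(.499,.0655,.15,184.1)],v=5)
```

```text
(array([0.49886584, 0.06829284, 0.2695557 ]), np.float64(-3.070026920591613))
3 rows [0.0, -0.09, 3.99] twist 0.0
```

Call:
{"api": "apply_moves", "payload": {
  "delta_pos": [
    [0,-0.25,4],
    [0,0,4],
    [0,0,4],
    [0,0,1.2],
    [0,0,1],
    [0,0,0.5],
    [0,0,0]
  ],
  "twist": [0,0,0,0,0,0,0]
}}

```text
t: 41.08
tool_pos: [0.5007, 0.0638, 0.1235]
orientation: [-0.105, 3.139, -0.0]
force: [-0.3, 0.2, -2.6]
opening: 0.0577
gripper_force: 20.0
```

Call:
{"api": "apply_moves", "payload": {
  "delta_pos": [
    [0,0,0.2],
    [0,0,0.2],
    [0,0,0]
  ],
  "twist": [0,0,0]
}}

```text
t: 41.45
tool_pos: [0.5, 0.0638, 0.1186]
orientation: [0.106, -3.14, 0.0]
force: [-0.1, 1.3, -2.2]
opening: 0.0575
gripper_force: 20.0
```

Force is still only the tin's weight and the height is right, so I release.

Call:
{"api": "apply_moves", "payload": {
  "delta_pos": [
    [0,0,0],
    [0,0,0],
    [0,0,-4],
    [0,0,-5],
    [0,0,-5],
    [0,0,-3.5],
    [0,0,0]
  ],
  "twist": [0,0,0,0,0,0,0],
  "gripper": 7.0
}}

```text
t: 42.32
tool_pos: [0.5018, 0.0638, 0.2978]
orientation: [-0.105, 3.133, -0.0]
force: [-0.3, 0.2, 0.4]
opening: 0.07
gripper_force: 0.0
```

Run:
```python
from h import *
w=wl((.495,.0655),.129); save(w,'w13')
plan([(.6035,.0725,.285,184.1),(.6035,.0725,.195,None)],v=5)
```

```text
[0.5009 0.0638 0.2954] -176.15
[321.70162059 188.90657769] [304, 171, 37, 37, 1049] [0.4977 0.0643 0.129 ]
3 rows [-3.43, 0.06, 0.35] twist -0.001
2 rows [-0.0, 0.0, 4.5] twist 0.0
```

Call:
{"api": "apply_moves", "payload": {
  "delta_pos": [
    [-3.45,0.1,0.4],
    [-3.45,0.1,0.3],
    [-3.4,0,0.3],
    [0,0,0],
    [0,0,4.5],
    [0,0,4.4],
    [0,0,0]
  ],
  "twist": [0,0,0,0,0,0,0],
  "gripper": 5.5
}}

```text
t: 43.25
tool_pos: [0.5986, 0.0726, 0.1894]
orientation: [0.105, -3.13, 0.0]
force: [0.3, 0.6, -0.2]
opening: 0.055
gripper_force: 0.0
```

Call:
{"api": "apply_moves", "payload": {
  "delta_pos": [
    [0,0,0],
    [0,0,0],
    [0,0,0],
    [0,0,0]
  ],
  "twist": [0,0,0,0],
  "gripper": 1.5,
  "squeeze": 30
}}

```text
t: 43.75
tool_pos: [0.6033, 0.0724, 0.1959]
orientation: [-0.105, 3.138, -0.001]
force: [-0.7, 0.5, 4.6]
opening: 0.022
gripper_force: 30.0
```

Call:
{"api": "apply_moves", "payload": {
  "delta_pos": [
    [0,0,0],
    [0,0,0],
    [0,0,0],
    [0,0,0],
    [0,0,0],
    [0,0,0],
    [0,0,0],
    [0,0,0]
  ],
  "twist": [0.09,0.14,0.15,0.15,0.15,0.15,0.14,0.077]
}}

```text
t: 44.75
tool_pos: [0.6033, 0.0723, 0.1959]
orientation: [1.482, 2.768, 0.001]
force: [0.4, -1.1, 5.3]
opening: 0.0219
gripper_force: 30.0
```

Call:
{"api": "apply_moves", "payload": {
  "delta_pos": [
    [0,0,0],
    [0,0,0]
  ],
  "twist": [0,0]
}}

```text
t: 45.0
tool_pos: [0.6033, 0.0723, 0.1959]
orientation: [1.475, 2.771, 0.001]
force: [0.2, -1.2, 6.1]
opening: 0.0218
gripper_force: 30.0
```

Call:
{"api": "apply_moves", "payload": {
  "delta_pos": [
    [0,0,0],
    [0,0,0],
    [0,0,-5],
    [0,0,-5],
    [0,0,0]
  ],
  "twist": [0,0,0,0,0],
  "gripper": 5.5
}}

```text
t: 45.62
tool_pos: [0.6049, 0.073, 0.3004]
orientation: [1.474, 2.766, 0.007]
force: [0.2, 0.0, 0.2]
opening: 0.055
gripper_force: 0.0
```

Run:
```python
from h import *
p,az,st=pose();print(st['t'],p,np.degrees(az))
c=cam('top'); s=cam('scene')
for z,q in((.187,(277,195)),):
    u,stt=lid(c,onz(c,q,z),60); print('handle top',u,stt,onz(c,u,z) if u is not None else '')
h=onz(c,u,.187) if u is not None else None
import pickle; pickle.dump((c,s),open('as14.pkl','wb'))
co,sn=np.cos(M[2]),np.sin(M[2]); d=h[:2]-M[:2]; print('machine xy',co*d[0]+sn*d[1],-sn*d[0]+co*d[1])
plan([(h[0],h[1],.27,184.1)],v=4)
```

```text
45.625 [0.60487684 0.07295869 0.30041494] 123.89840192272283
handle top [276.45901639 194.83606557] [275, 187, 4, 17, 61] [0.48703195 0.18924859 0.187     ]
machine xy -0.1071970186193049 0.12578600369713633
6 rows [[2.69, -0.52, 0.42], [2.74, -0.04, 0.42], [2.7, 0.43, 0.42], [2.59, 0.9, 0.42], [2.39, 1.33, 0.42], [2.12, 1.73, 0.42]] twist -0.175
```

Call:
{"api": "apply_moves", "payload": {
  "delta_pos": [
    [2.7,-0.5,0.4],
    [2.75,0,0.4],
    [2.7,0.4,0.4],
    [2.6,0.9,0.4],
    [2.4,1.3,0.4],
    [2.1,1.75,0.4],
    [0,0,0],
    [0,0,0]
  ],
  "twist": [-0.175,-0.175,-0.175,-0.175,-0.175,-0.175,0,0]
}}

```text
t: 46.72
tool_pos: [0.4868, 0.1891, 0.2695]
orientation: [0.106, -3.138, 0.001]
force: [0.2, -0.4, -0.3]
opening: 0.0551
gripper_force: 0.0
```

Run:
```python
from h import *
print(pose()[:2]);plan([(.488,.1895,.188,184.1)],v=5)
import pickle
c,s=pickle.load(open('as14.pkl','rb'))
w=cam('wrist')
save(c,'t14',(240,95,380,230),3);save(s,'s14',(270,130,430,310),2)
A=cv2.imread('pics/t14.png');B=cv2.resize(cv2.imread('pics/s14.png'),(360,405)); save(w,'w14')
cv2.imwrite('pics/m14.png',np.hstack([A,B]))
```

```text
(array([0.48684774, 0.18908614, 0.26952356]), np.float64(-3.073846719957808))
2 rows [-0.06, 0.02, 4.08] twist -0.002
```

View pics/m14.png

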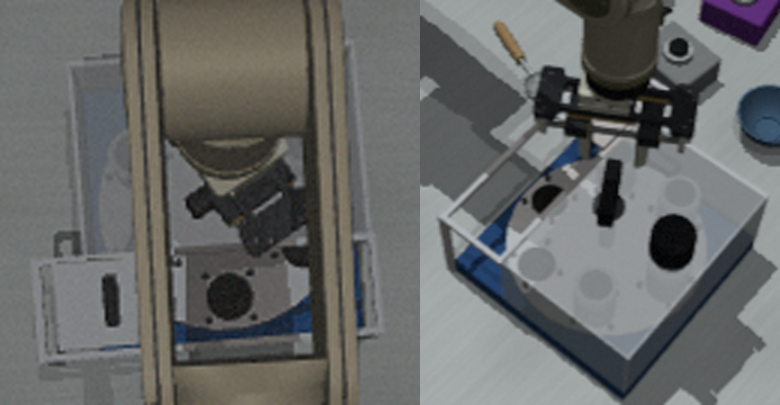

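View pics/w14.png

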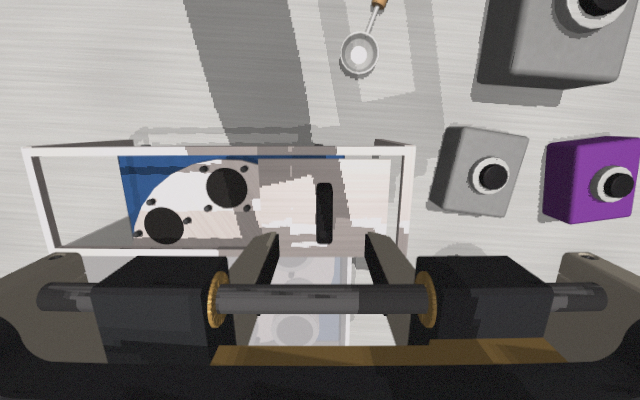

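The table rests in a click with an empty nest at the window, and the tins show under the guard. The handle at (324,212) lies between the jaws.

Call:
{"api": "apply_moves", "payload": {
  "delta_pos": [
    [0,0,4],
    [0,0,4.1],
    [0,0,0],
    [0,0,0]
  ],
  "twist": [0,0,0,0],
  "gripper": 4.5
}}

```text
t: 47.28
tool_pos: [0.4879, 0.1893, 0.1911]
orientation: [-0.108, 3.139, 0.0]
force: [-0.9, 1.0, -0.3]
opening: 0.045
gripper_force: 0.0
```

Call:
{"api": "apply_moves", "payload": {
  "delta_pos": [
    [0,0,0],
    [0,0,0],
    [0,0,0],
    [0,0,0]
  ],
  "twist": [0,0,0,0],
  "gripper": 0.8,
  "squeeze": 15
}}

```text
t: 47.78
tool_pos: [0.4872, 0.1897, 0.1902]
orientation: [-0.11, 3.139, 0.001]
force: [0.3, 0.6, 2.9]
opening: 0.014
gripper_force: 15.0
```

Call:
{"api": "apply_moves", "payload": {
  "delta_pos": [
    [0,-1.5,0],
    [0,-2,0],
    [0,-2,0],
    [0,-2,0],
    [0,-2,0],
    [0,-1.5,0],
    [0,-1,0],
    [0,0,0]
  ],
  "twist": [0,0,0,0,0,0,0,0]
}}

```text
t: 48.78
tool_pos: [0.4955, 0.0682, 0.1902]
orientation: [-0.108, 3.14, -0.002]
force: [-2.8, -1.4, 6.4]
opening: 0.0137
gripper_force: 15.0
```

Call:
{"api": "apply_moves", "payload": {
  "delta_pos": [
    [0,-0.3,0],
    [0,-0.2,0],
    [0,0,0]
  ],
  "twist": [0,0,0]
}}

```text
t: 49.15
tool_pos: [0.4957, 0.065, 0.1901]
orientation: [-0.11, 3.14, 0.002]
force: [-3.3, 3.5, 5.7]
opening: 0.0136
gripper_force: 15.0
```

Call:
{"api": "apply_moves", "payload": {
  "delta_pos": [
    [0,-0.2,0],
    [0,0,0]
  ],
  "twist": [0,0]
}}

```text
t: 49.4
tool_pos: [0.4957, 0.0649, 0.1901]
orientation: [-0.112, 3.139, 0.007]
force: [-2.8, 13.5, 5.9]
opening: 0.0142
gripper_force: 15.0
```

Call:
{"api": "apply_moves", "payload": {
  "delta_pos": [
    [0,0,0],
    [0,0,0],
    [0,0,-4],
    [0,0,-4],
    [0,0,0]
  ],
  "twist": [0,0,0,0,0],
  "gripper": 4.0
}}

```text
t: 50.02
tool_pos: [0.4977, 0.0623, 0.2734]
orientation: [-0.109, 3.133, -0.001]
force: [0.1, -0.7, -0.3]
opening: 0.0398
gripper_force: 0.0
```

Run:
```python
from h import *
import pickle
a=pickle.load(open('top0.pkl','rb'));s=pickle.load(open('scene0.pkl','rb'))
w=cam('wrist');c2=cam('top')
L=[]
for n,c,th in(('t',a,60),('s',s,60),('w',w,60)):
    u,st=lid(c,[.4575,.397,.077],th); print(n,u,st,onz(c,u,.077) if u is not None else proj(c,[.4575,.397,.077]))
    if u is not None: L.append((c,u))
print(tri(L),tri(L[:2]))
k=W((-.105,0,.187)); u,st=lid(c2,k,60); print('handle',u,st,onz(c2,u,.187)-k if u is not None else proj(c2,k))
print(pose()[0]); plan([(.458,.3975,.16,184.1)],v=5)
```

```text
t [217.74137931 206.56896552] [214, 203, 9, 8, 58] [0.45838235 0.39664852 0.077     ]
s [384.56603774 150.54716981] [381, 147, 8, 8, 53] [0.45914007 0.39608062 0.077     ]
w [588.94953271 173.40186916] [575, 162, 29, 24, 535] [0.45620426 0.39321092 0.077     ]
(array([0.45755989, 0.39790983, 0.0729599 ]), [0.0010285340484378765, 0.0007124337308407144, 0.001047312512824608]) (array([0.45846215, 0.3970245 , 0.0755361 ]), [3.14161768859145e-05, 3.141617688610615e-05])
handle None None [[316.90225567 190.53752576]]
[0.49599617 0.06236515 0.26943239]
8 rows [0.18, 4.21, 1.37] twist -0.0
```

Call:
{"api": "apply_moves", "payload": {
  "delta_pos": [
    [0.2,4.2,0],
    [0.2,4.2,0],
    [0.2,4.2,0.5],
    [0.2,4.2,1],
    [0.2,4.2,2],
    [0.2,4.2,2.5],
    [0.2,4.2,3],
    [0.1,4.2,2]
  ],
  "twist": [0,0,0,0,0,0,0,0],
  "gripper": 0
}}

```text
t: 51.12
tool_pos: [0.4556, 0.3969, 0.1556]
orientation: [0.11, -3.136, 0.005]
force: [1.8, -0.1, 0.9]
opening: 0.0004
gripper_force: 0.0
```

Call:
{"api": "apply_moves", "payload": {
  "delta_pos": [
    [0,0,0],
    [0,0,0]
  ],
  "twist": [0,0]
}}

```text
t: 51.38
tool_pos: [0.4568, 0.3961, 0.1582]
orientation: [0.111, -3.138, 0.003]
force: [0.5, 0.3, 1.1]
opening: 0.0003
gripper_force: 0.0
```

Run:
```python
from h import *
w=cam('wrist');c=cam('top');s=cam('scene')
u,st=lid(w,[.458,.397,.077],60); print(u,st,onz(w,u,.077) if u is not None else proj(w,[.458,.397,.077]))
k=W((-.105,0,.187))
for cc,n in((c,'t'),(s,'s')):
    u,st=lid(cc,k,60); print('handle',n,u,st,onz(cc,u,.187)-k if u is not None else proj(cc,k))
save(w,'w15');save(c,'t15',(200,95,380,230),2.2);save(s,'s15',(270,90,430,310),1.35)
A=cv2.imread('pics/t15.png');B=cv2.imread('pics/s15.png');C=cv2.resize(cv2.imread('pics/w15.png')[0:300,120:520],(396,297))
h=297
cv2.imwrite('pics/m15.png',cv2.resize(np.hstack([A[:h],B[:h],C]) ,None,fx=.79,fy=.79))
print(pose()[:2]); plan([(.458,.397,.11,184.1)],v=5)
```

```text
[324.66525782 225.08537616] [308, 199, 36, 87, 1183] [0.4629728  0.39962207 0.077     ]
handle t [316.67307692 191.30769231] [315, 184, 4, 16, 52] [-2.38233828e-03  7.54743710e-04  5.55111512e-17]
handle s [326.16842105 198.93684211] [320, 193, 13, 13, 95] [ 4.03123718e-03 -5.64639147e-03  5.55111512e-17]
(array([0.45802209, 0.39607247, 0.1601885 ]), np.float64(-3.0726372947935365))
1 rows [-0.0, 0.09, 5.02] twist -0.003
```

View pics/m15.png

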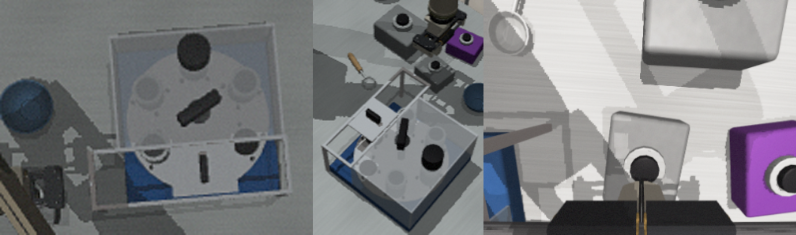

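The shutter is closed over the window. All four tins are under the guard and the fingertips are over the small grey box's button. I press now.

Call:
{"api": "apply_moves", "payload": {
  "delta_pos": [
    [0,0.1,4],
    [0,0,1.2],
    [0,0,0.6],
    [0,0,0]
  ],
  "twist": [0,0,0,0]
}}

```text
t: 52.02
tool_pos: [0.4577, 0.3979, 0.1025]
orientation: [-0.11, 3.139, 0.0]
force: [0.3, -0.3, 0.1]
opening: 0.0005
gripper_force: 0.0
```

Call:
{"api": "apply_moves", "payload": {
  "delta_pos": [
    [0,0,0.3],
    [0,0,0.2],
    [0,0,0]
  ],
  "twist": [0,0,0]
}}

```text
t: 52.4
tool_pos: [0.4582, 0.3985, 0.0976]
orientation: [-0.11, 3.138, 0.002]
force: [1.7, -0.3, 3.8]
opening: 0.0002
gripper_force: 2.0
```

Call:
{"api": "apply_moves", "payload": {
  "delta_pos": [
    [0,0,0.2],
    [0,0,0.1],
    [0,0,0]
  ],
  "twist": [0,0,0]
}}

```text
t: 52.78
tool_pos: [0.4583, 0.3986, 0.0961]
orientation: [-0.11, 3.137, 0.002]
force: [-2.7, -3.2, 16.4]
opening: 0.0006
gripper_force: 8.4
```

Call:
{"api": "apply_moves", "payload": {
  "delta_pos": [
    [0,0,0.1],
    [0,0,0.1],
    [0,0,0]
  ],
  "twist": [0,0,0]
}}

```text
t: 53.15
tool_pos: [0.4584, 0.3986, 0.0959]
orientation: [-0.11, 3.137, 0.002]
force: [-7.5, -7.0, 30.4]
opening: 0.0005
gripper_force: 14.8
```

Call:
{"api": "apply_moves", "payload": {
  "delta_pos": [
    [0,0,-1],
    [0,0,-4],
    [0,0,-5],
    [0,0,-4],
    [0,0,0],
    [0,0,0]
  ],
  "twist": [0,0,0,0,0,0]
}}

```text
t: 53.9
tool_pos: [0.4567, 0.3977, 0.2303]
orientation: [0.11, -3.138, 0.002]
force: [0.5, 0.6, -0.8]
opening: 0.0006
gripper_force: 0.0
```

Run:
```python
from h import *
c=cam('top');k=W((-.105,0,.187)); u,st=lid(c,k,60); print(u,st,onz(c,u,.187)-k)
print(pose()[0],robot.read_state()['force']); print(robot.close_job())
```

```text
[316.69230769 191.44230769] [315, 184, 4, 16, 52] [-2.80174205e-03  7.02783349e-04  5.55111512e-17]
[0.45638112 0.39739738 0.22950366] [-1.01195663  0.09467389  1.18842165]
the job is handed in; nothing more can be done
None
```

I handed the job in at about 54 s: all four tins are under the guard in their own nests, an empty nest is at the window, the shutter is closed, and the small grey box's start button was pressed to its stop and released last.

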